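# Close a sterilising canister and set its clamp screw to vent

### The job

The canister is loaded with caps for the steriliser: put its lid on, swing the clamp arm over it against its stop, and turn the red thumbscrew down (clockwise) until it seats. Then back the screw off a quarter turn, so that steam can get past the lid, and finish while still gripping the thumbscrew there, holding it still so that the lock nut can be tightened; leave the other things on the bench alone.

Things in the scene. Friction and masses are not known exactly. Their poses are not given: they have to be found in the camera images.
- canister: Open steel canister fixed on a grey stand, red caps inside. Origin: on its axis, on the bench top; z up; +x points to the post that carries the clamp arm. Canister 92 mm across outside, 84 inside, rim 62 mm above the bench; the stand's round foot 120 mm across, 12 mm high. The post (20 mm across, 27 at its top, 32 at its foot) is 85 mm from the axis along +x.
- canister_mouth (a point): Centre of the canister's mouth, at the height of its rim (62 mm above the bench), axes as the canister's. With the lid home, the lid's origin is 7 mm below this point.
- lid: Loose round steel lid, 98 mm across, 36 mm high, 150 to 300 g, lying right way up on the bench. Origin: centre of its underside. From below: a spigot 79 mm across (73 at its foot), 7 mm deep, that fits loosely into the mouth; a gasket that rests on the rim; the plate, its top 15.5 mm up; a boss 28 mm across, 15.5 to 36 mm up, to grip.
- lid_boss (a point): Middle of the lid's ribbed aluminium boss, on the lid's axis, 26 mm above the lid's origin, 10 mm below the boss's top, which is a flat brass button.
- clamp_arm (a joint): Angle of the grey clamp arm on its post, rad. 0: against its stop, the arm along the canister's -x from the post, the screw on the canister's axis. It grows as the arm swings out (counter-clockwise from above; at pi/2 it lies along the canister's -y). Starts at 1.15 to 1.4, stays where it is left; 2 to 3 N at the nose swing it.
- clamp_nose (a point): Middle of the black grip (44 long, 17 wide, 15 mm high) at the free end of the clamp arm, to pinch or push; 140 mm from the post's axis, 116 mm above the bench; x along the arm, towards the post. The arm is a bar 16 mm wide, 14 mm thick, its underside 109 mm above the bench, 155 mm long from the post's axis; the screw is 85 mm from that axis.
- clamp_screw (a joint): Angle of the thumbscrew in the arm, rad. 0: right down and seated, a firm stop; it grows as the screw is backed off (counter-clockwise from above), up to 4.6. Starts at 2.0 to 2.8, stays where it is left; 0.06 N m turn it. It drops 1.43 mm for each rad clockwise; with the lid home, its foot presses on the lid's button just as it seats.
- thumb_head: Red winged head of the thumbscrew: an upright plate 44 mm long, 9 thick, 26 high. Origin: its centre, on the screw's axis, 147 mm above the bench when seated (3 to 4 mm more at the start); x along the wings (white mark on the -x wing), y across their thickness, z up; turns with the screw. Below it a brass lock nut 21 mm across, then the arm, its top 11 mm below the wings when seated.
- screw_foot: Brass foot at the lower end of the thumbscrew, 16 mm across, 7 mm high. Origin: centre of its underside.
- side_pane_right: Fixed clear upright guard pane at the right end of the bench, 6 mm thick and 500 mm high, along x: it runs from 0.25 m in front of its origin (towards the robot) to 0.26 m behind it, its face 10 mm to the right of its origin. Keep the arm clear of it.
- timer: White bench timer lying on its back, 58 x 62 x 18 mm. Origin: centre of its underside. Leave alone.
- forceps: Steel forceps lying on the bench, 135 mm long, 9 mm high. Origin: centre of the underside, length along y. Leave alone.
- amber_bottle: Small amber bottle with a black cap, 38 mm across, 68 mm high, standing. Origin: centre of its underside. Leave alone.
- seedling_dish: Clear dish with seedlings, 62 mm across, 23 mm high. Origin: centre of its underside. Leave alone.

How it is judged:
By the outcome, as a careful person would: the job done as asked, in the order asked, and still so for the second after the job is handed in, while the arm keeps its last pose, push and grip.
It also fails if it takes over 72 s, if anything falls off the work surface, if the arm or the gripper's body presses on something with over 40 N, if the wrist force passes 120 N, or if a joint passes its speed limit or range.

### The arm

A 7-joint arm with a two-finger parallel gripper is mounted at the origin on a cart in front of the work surface, level with it; the furniture and walls round the work are solid. World frame = base frame: x ahead of the robot, y to its left, z up, the work surface at z = 0. Lengths are in mm, angles in rad, forces in N, time in s.
With the tool pointing down it reaches from about 425 to 1025 mm from the base axis. Payload 3.6 kg.
Tool frame: the origin (TCP) lies midway between the tips of the shut fingers; the grasp point (between the pads) lies 19 mm behind it (tcp_to_grasp is the distance from the TCP to the grasp point, in mm); z points along the fingers, x is the direction in which the jaws open and shut, and the axes are right-handed (so a half turn about z gives the same grasp; the last joint's range is limited). The gripper opens to 85 mm and grips with 20 to 120 N. Pads are 22 mm wide; open, the fingers measure 114 mm over their backs; the gripper's body (76 mm by 85 mm) begins 54 mm behind the grasp point. The pads swing forward as they close: fully open they stand 13 mm farther back than shut.
Start: joints at [1.234, 0.591, 0.048, 1.609, -0.033, 0.943, -0.034], TCP at [174.307, -703.738, 231.302] pointing down, gripper open.
Joint ranges: [-2.69, 2.69], [-0.47, 2.24], [-1.27, 1.36], [0.19, 2.51], [-1.53, 4.68], [0.08, 2.07], [-3.09, 3.09]. Speed limits (rad/s): [2.57, 2.57, 3.14, 3.14, 3.14, 3.14, 3.14].

### API

Orientations are given as a unit quaternion [w, x, y, z].
In Python, from bench import get_obs, snapshot, sign_off, tcp_to_grasp gives the robot as it stands. The module is installed in compiled form; this text tells all that it offers.
- The arm moves only by the tool step_arm, never from a script. Its argument "motion" is a list that holds one entry, the list of rows, each a list of 5 numbers: the closure in counts, from 0 (fully open) to 255 (shut), then the shift along the tool's x, y, z in cm, then the turn about the tool's z in rad. In form: [[[fingers, tx, ty, tz, turn], ...]]. A call has 1 to 5 rows; each row is the pose to reach, as a shift and turn from the pose commanded when the call began, along the tool's axes at that moment; what a row does not reach only later rows make up. A row lasts 1/10 s, in which the tool goes at most 50 mm and 8.59 degrees, less where a joint would pass 70% of its speed; a pose out of reach is approached as far as the arm can. A call with a gripper value outside its range is refused whole. The fingers move at their own pace and stop on an object; the grip force is fixed at half the most. Time passes only in rows, so rows that repeat a pose let the fingers close. It gives the time, the measured TCP pose, the force and the opening at its end, in the units of the state.
- get_obs(): the state, without advancing time (a new reading comes with each control period).
- snapshot(name): name is "scene" or "top" or "wrist"; returns a dict with "img" (420x560x3 uint8, red, green, blue), "range_z" (420x560 float32, mm along the optical axis (not along the pixel's ray), 0 where there is no reading), "K" (3x3 intrinsics, pixels), "dist_coeffs" ([k1, k2, p1, p2, k3] as OpenCV has them; the pictures are not rectified), "origin" and "rotation" of the camera in the world; the wrist camera has in their place "hand_eye" (4x4, takes a point from camera to tool coordinates, whose origin is the TCP and whose axes are the tool frame's). Camera axes: x right, y down, z forward; pixel columns grow to the right and rows downward; lengths in mm; the calibration is good to about 2 mm. A picture is of the moment at which its call begins: read the wrist's pose just before it.
- sign_off(): hands the job in, once; it reports no verdict.
The state is a dict: "clock": time; "joint_pos": joint angles; "joint_vel": joint speeds; "tau": joint torques, N m; "tool_pos": TCP position; "ee_rot": TCP orientation; "ft_force": force on the tool from outside, world axes, zero at the start; "wrist_torque": the same for the moment, N m; "width": finger opening in mm.
Only numpy, scipy, OpenCV 4.12 (cv2) and the standard library are available. Lean on these libraries where they do the work, as an engineer would, in place of code of your own. Each camera call takes 0.05 s, during which the arm holds its last target.

## Working session

There is one attempt and no reset: what is moved stays moved. The work goes in short steps, Python scripts to look and compute and a tool call to move; the robot and the scene stay as the last step left them, time stands still between calls to the robot, and variables do not carry over. Pictures are saved under pics/ and viewed, and the job is handed in when it is done.

Besides the shell and the picture viewer there is one more tool, called after "Call:" as name(argument=value, ...), one argument or row to a line, values as JSON. step_arm: Moves the arm, as the interface text tells. Its arguments: {"type":"object","properties":{"motion":{"type":"array"}},"required":["motion"]}

```bash
mkdir -p pics
cat > h.py <<'E'
import numpy as np,cv2
from bench import get_obs,snapshot,sign_off,tcp_to_grasp
from scipy.spatial.transform import Rotation as R
def q2m(q): return R.from_quat([q[1],q[2],q[3],q[0]]).as_matrix()
def cam(name):
    o=get_obs(); s=snapshot(name)
    if name=='wrist':
        H=np.array(s['hand_eye']);M=q2m(o['ee_rot']);p=np.array(o['tool_pos'])
        s['R']=M@H[:3,:3]; s['t']=M@H[:3,3]+p
    else: s['R']=np.array(s['rotation']);s['t']=np.array(s['origin'])
    s['R']=np.array(s['R']).reshape(3,3)
    return s
def save(s,n,crop=None,f=1):
    im=s['img'][:,:,::-1]
    if crop: u0,v0,u1,v1=crop; im=im[v0:v1,u0:u1]
    if f!=1: im=cv2.resize(im,None,fx=f,fy=f,interpolation=cv2.INTER_CUBIC)
    cv2.imwrite('pics/'+n+'.png',im)
def ray(s,u,v):
    p=cv2.undistortPoints(np.array([[[u,v]]],float),np.array(s['K'],float),np.array(s['dist_coeffs'],float))[0,0]
    return s['R']@np.array([p[0],p[1],1])
def atz(s,u,v,z):
    d=ray(s,u,v); k=(z-s['t'][2])/d[2]; return s['t']+k*d
def atd(s,u,v):
    return s['t']+ray(s,u,v)*s['range_z'][int(round(v)),int(round(u))]
def cloud(s):
    h,w=s['range_z'].shape
    uu,vv=np.meshgrid(np.arange(w),np.arange(h))
    p=cv2.undistortPoints(np.stack([uu,vv],-1).reshape(-1,1,2).astype(float),np.array(s['K'],float),np.array(s['dist_coeffs'],float)).reshape(-1,2)
    z=s['range_z'].reshape(-1,1)
    P=np.hstack([p,np.ones((len(p),1))])*z@s['R'].T+s['t']
    P[z[:,0]==0]=np.nan
    return P.reshape(h,w,3)
def proj(s,P):
    P=(np.atleast_2d(P)-s['t'])@s['R']
    return cv2.projectPoints(P,np.zeros(3),np.zeros(3),np.array(s['K'],float),np.array(s['dist_coeffs'],float))[0][:,0]
E
python3 - <<'E'
from h import *
import pickle
print(get_obs(), tcp_to_grasp)
for n in ['scene','top','wrist']:
    s=cam(n); save(s,n+'0'); pickle.dump(s,open(n+'0.pkl','wb')); print(n,s['t'],s['R'].round(3).tolist(),s['K'])
E
```

```text
{'clock': 0.0, 'joint_pos': array([ 1.2345066 ,  0.59213811,  0.04827998,  1.60982994, -0.03329405,
        0.94271365, -0.03370483]), 'joint_vel': array([-0.00010158,  0.00030441,  0.00013305,  0.00188766, -0.00063161,
       -0.0001568 , -0.00011144]), 'tau': array([-6.03724638e-04, -5.48686159e+01,  1.54645700e+00, -1.98121727e+01,
        9.34775162e-03,  8.83656816e-03, -1.16846701e-05]), 'tool_pos': array([ 174.11441286, -702.92116774,  230.12390066]), 'ee_rot': array([-6.54532902e-04,  7.87560330e-01, -6.16236498e-01, -9.36292527e-04]), 'ft_force': array([-0.21764161,  0.03577385, -0.54795089]), 'wrist_torque': array([-0.01370431, -0.0418531 , -0.03574111]), 'width': 85.47243754378488} 18.700000000000003Traceback (most recent call last):
  File "<stdin>", line 5, in <module>
  File "h.py", line 11, in cam
    s['R']=np.array(s['R']).reshape(3,3)
           ~~~~~~~~~~~~~~~~~~~~~~~~^^^^^
ValueError: cannot reshape array of size 4 into shape (3,3)
```

```bash
sed -i "s/s\['R'\]=np.array(s\['rotation'\])/s['R']=q2m(s['rotation'])/" h.py
python3 - <<'E'
from h import *
import pickle
for n in ['scene','top','wrist']:
    s=cam(n); save(s,n+'0'); pickle.dump(s,open(n+'0.pkl','wb')); print(n,s['t'],s['R'].round(3).tolist(),s['K'])
E
```

```text
scene [240.41557882 556.60093239 746.97666514] [[-0.885, -0.328, 0.33], [-0.465, 0.647, -0.604], [-0.015, -0.688, -0.726]] [[483.8422158    0.         275.71950185]
 [  0.         483.8422158  205.63809107]
 [  0.           0.           1.        ]]
top [436.26188097  27.1587558  948.05973657] [[0.011, -0.996, 0.086], [-1.0, -0.011, -0.003], [0.004, -0.086, -0.996]] [[394.59352606   0.         285.64677091]
 [  0.         394.59352606 212.49398915]
 [  0.           0.           1.        ]]
wrist [ 250.66739826 -684.15512312  372.85230458] [[0.24, -0.924, -0.298], [-0.971, -0.229, -0.072], [-0.002, 0.307, -0.952]] [[289.32863315   0.         278.40002097]
 [  0.         289.32863315 206.80913113]
 [  0.           0.           1.        ]]
```

View pics/scene0.png

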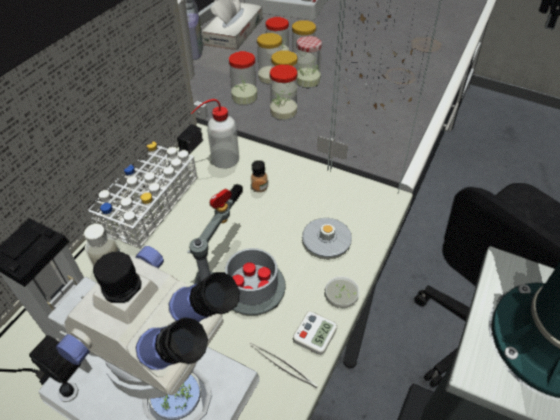

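View pics/top0.png

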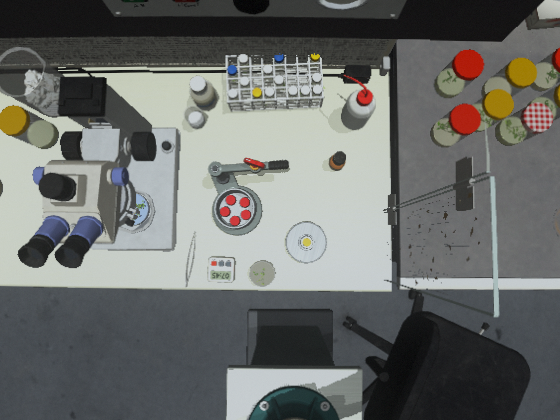

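View pics/wrist0.png

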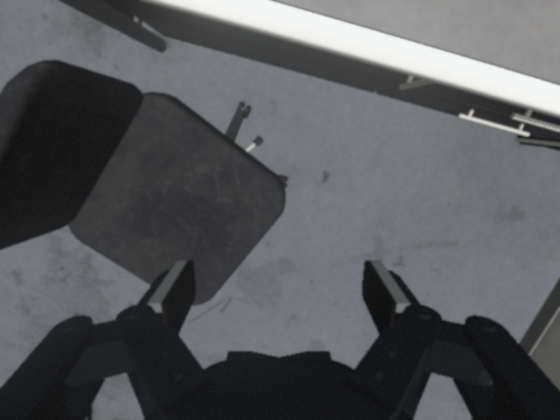

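Run:
```python
from h import *
import pickle
s=pickle.load(open('top0.pkl','rb'))
for n,u,v in [('corner',390,288),('corner far',385,70),('bracket',392,208),('brk2',464,185),('whiteTop',488,175),('whiteBot',496,315),('strip',450,284),('lid btn',306,242),('arm post',214,168),('nose',280,165),('can',235,210),('foot rim l',211,210),('bottle',338,161),('timer',221,269),('line end',492,125),('cart',303,400),('cart2',290,340),('micro eyep',85,235),('holder',56,187),('floor',450,350),('rack',317,60),('bottle red',365,97)]:
    print(n,atd(s,u,v).round(),atz(s,u,v,0).round())
save(s,'t1',(180,120,360,300),4)
save(s,'t2',(370,20,560,330),2.5)
s=pickle.load(open('scene0.pkl','rb'))
save(s,'s1',(150,120,390,400),2.9)
save(s,'s2',(180,0,520,250),2.3)
for n,u,v in [('white1',490,5),('white2',402,188),('brk',332,150),('post',200,250),('lid',327,231),('post top',201,240)]:
    print(n,atd(s,u,v).round(),atz(s,u,v,0).round())
```

```text
corner [ 340. -227.    0.] [ 340. -227.    0.]
corner far [ 842. -200.   82.] [ 880. -222.    0.]
bracket [436.  27. 948.] [ 532. -234.    0.]
brk2 [ 519. -208.  441.] [ 590. -413.    0.]
whiteTop [ 616. -473.    3.] [ 616. -474.    0.]
whiteBot [ 361. -212.  504.] [ 276. -484.    0.]
strip [ 350. -372.    0.] [ 350. -373.    0.]
lid btn [447. -23.  39.] [447. -26.   0.]
arm post [598. 176. 132.] [625. 200.   0.]
nose [608.  37. 123.] [634.  39.   0.]
can [521. 144.  15.] [522. 146.   0.]
foot rim l [522. 205.  -2.] [522. 204.   0.]
bottle [630. -93.  71.] [ 646. -103.    0.]
timer [382. 174.  16.] [381. 177.   0.]
line end [ 743. -490.   -0.] [ 743. -490.    0.]
cart [ 84. -21.  16.] [ 78. -22.   0.]
cart2 [ 113.    2. -447.] [216.  10.   0.]
micro eyep [450. 342. 329.] [458. 509.   0.]
holder [522. 374. 362.] [574. 589.   0.]
floor [ 123. -488. -280.] [ 194. -370.    0.]
rack [868. -45.  71.] [903. -51.   0.]
bottle red [ 752. -140.  145.] [ 809. -171.    0.]
white1 [ 3.470e+02 -1.337e+03  1.000e+00] [  347. -1340.     0.]
white2 [ 358. -252.  -13.] [ 356. -238.    0.]
brk [ 518. -211.   68.] [ 545. -287.    0.]
post [588. 184. 125.] [657. 110.   0.]
lid [443. -17.  39.] [455. -49.   0.]
post top [599. 165. 123.] [670.  87.   0.]
```

View pics/t1.png

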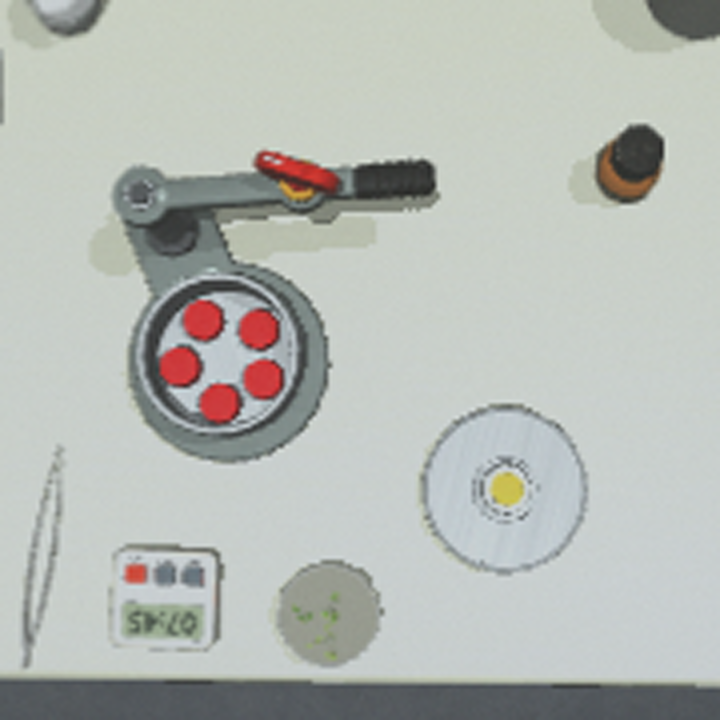

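View pics/t2.png

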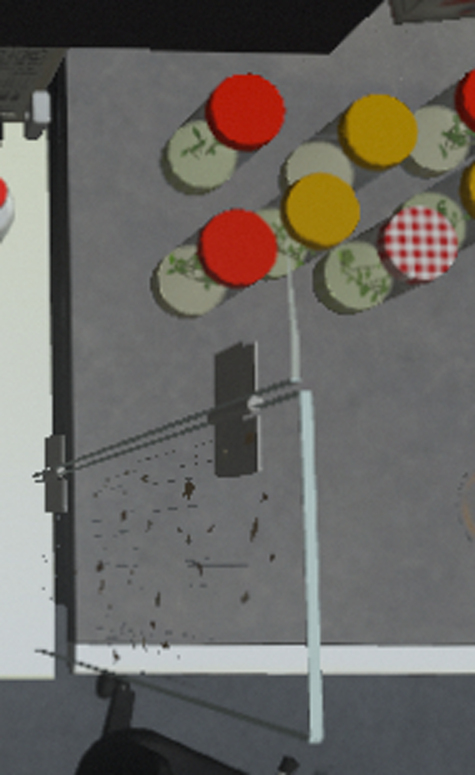

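View pics/s1.png

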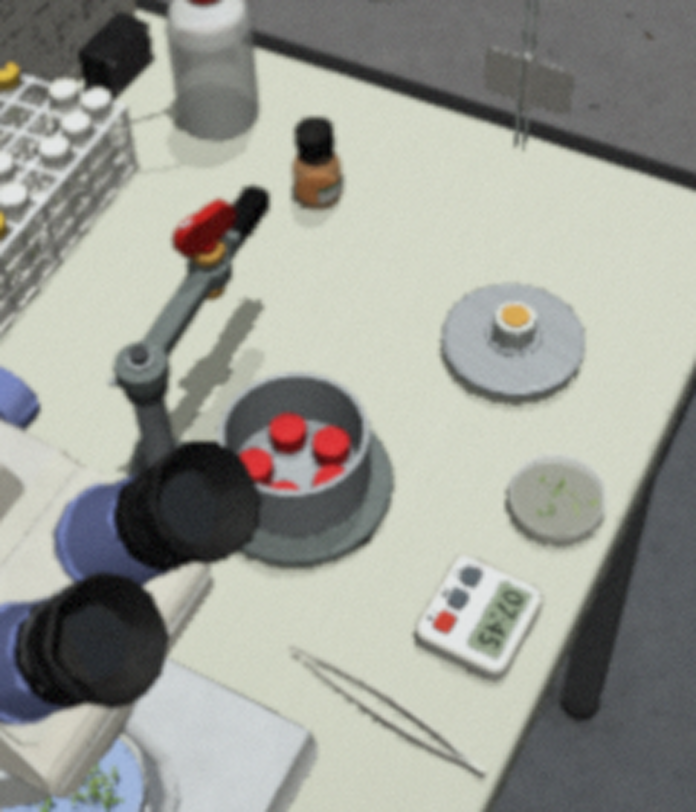

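View pics/s2.png

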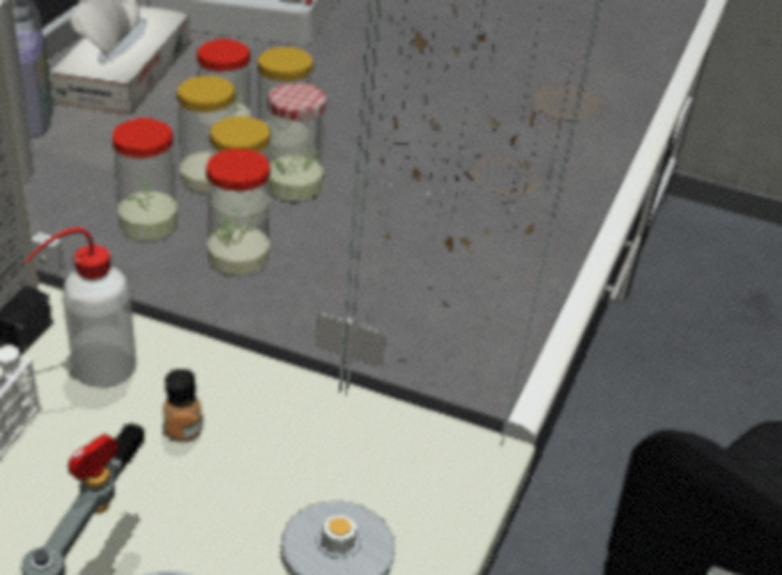

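Run:
```python
from h import *
import pickle
from scipy.optimize import least_squares
def circ(P):
    f=lambda x:np.hypot(P[:,0]-x[0],P[:,1]-x[1])-x[2]
    r=least_squares(f,[*P.mean(0)[:2],40],loss='soft_l1'); return r.x.round(1),len(P),np.abs(r.fun).mean().round(2)
for n in ['top','scene']:
    s=pickle.load(open(n+'0.pkl','rb'));C=cloud(s).reshape(-1,3);col=s['img'].reshape(-1,3).astype(int)
    def sel(x0,x1,y0,y1,z0,z1): return (C[:,0]>x0)&(C[:,0]<x1)&(C[:,1]>y0)&(C[:,1]<y1)&(C[:,2]>z0)&(C[:,2]<z1)
    b=C[sel(380,520,-200,100,-10,5)]; print(n,'bench z',np.median(b[:,2]))
    lp=C[sel(370,520,-110,60,9,20)]; print('lid plate',np.median(lp[:,2]),lp.mean(0).round(1),'bbox',lp.min(0).round(),lp.max(0).round())
    lb=C[sel(400,490,-70,20,30,46)]; print('boss',np.median(lb[:,2]),((lb.min(0)+lb.max(0))/2).round(1),lb.min(0).round(),lb.max(0).round())
    rim=C[sel(440,580,70,220,58,68)]; print('rim',np.median(rim[:,2]),circ(rim), ((rim.min(0)+rim.max(0))/2).round(1),rim.min(0).round(),rim.max(0).round())
    arm=C[sel(560,660,80,150,115,130)]; 
    if len(arm)>5:
        m=arm.mean(0); u=np.linalg.svd(arm[:,:2]-m[:2])[2][0]; print('arm',m.round(1),u)
    ns=sel(560,680,-20,75,105,130)&(col.max(1)<70); N=C[ns]; print('nose',len(N),N.min(0).round(1),N.max(0).round(1),np.median(N[:,2]))
    hd=sel(540,700,20,150,125,180)&(col[:,0]>140)&(col[:,1]<80); Hd=C[hd]; print('head',len(Hd),Hd.min(0).round(1),Hd.max(0).round(1))
    if len(Hd)>3:
        m=Hd.mean(0);print(m.round(1),np.linalg.svd(Hd[:,:2]-m[:2])[2][0])
    pt=C[sel(570,640,155,210,110,140)]; print('posttop',np.median(pt[:,2]),circ(pt),((pt.min(0)+pt.max(0))/2).round(1),pt.min(0).round(),pt.max(0).round())
```

```text
top bench z 1.142471094065968
lid plate 16.395524129834484 [444.6 -21.1  16.3] bbox [371. -72.   9.] [495.  59.  20.]
boss 36.401592809645194 [447.  -23.8  36.1] [433. -38.  32.] [461. -10.  41.]
rim 62.796256547216785 (array([521.5, 140.9,  43.9]), 237, np.float64(1.1)) [521.7 141.   62.6] [476.  95.  58.] [567. 187.  67.]
arm [601.4 121.5 123.5] [0.05437675 0.99852049]
nose 156 [599.8  20.4 113.9] [618.4  73.5 129.6] 124.14264589645438
head 64 [598.9  73.3 137.1] [614.1 109.9 167.1]
[605.4  89.4 162.5] [0.27997038 0.96000864]
posttop 124.11928208157849 (array([599. , 173.9,  12.1]), 203, np.float64(3.43)) [598.6 172.7 123.9] [584. 155. 114.] [613. 190. 134.]
scene bench z 1.8976904274163644
lid plate 17.16839236094222 [441.2 -16.1  17. ] bbox [370. -73.  10.] [495.  60.  20.]
boss 36.84179292928701 [445.7 -22.8  35.9] [432. -37.  31.] [460.  -8.  41.]
rim 62.57329382161788 (array([519.9, 141.8,  43.8]), 387, np.float64(1.1)) [520.8 140.5  62.2] [475.  94.  58.] [567. 187.  66.]
arm [599.8 118.1 123.1] [0.01137437 0.99993531]
nose 146 [598.6  24.6 109.3] [616.1  72.4 127.3] 124.58788646142142
head 49 [596.5  77.7 160.4] [611.5 110.1 166. ]
[603.9  93.  163.9] [0.30124906 0.95354549]
posttop 124.15325956135467 (array([597. , 174.6,  13.1]), 314, np.float64(3.41)) [597.6 173.1 121.9] [582. 155. 110.] [613. 191. 134.]
```

Call:
step_arm(
  motion=[
    [[0,0,0,-5,0],[0,0,0,-10,0],[0,0,0,-15,0],[0,0,0,-20,0],[0,0,0,-25,0]],
  ],
)

```text
clock: 0.7
tool_pos: [174.1, -703.2, 483.3]
ee_rot: [-0.0, 0.788, -0.616, -0.0]
ft_force: [0.1, -1.0, -0.3]
width: 85.5
```

Call:
step_arm(
  motion=[
    [[0,-3,-3,-4,-0.07],[0,-6,-5,-8,-0.14],[0,-9,-8,-11.7,-0.21],[0,-13,-11,-11.7,-0.28],[0,-17,-14,-11.7,-0.35]],
  ],
)

```text
clock: 1.2
tool_pos: [264.4, -517.3, 599.7]
ee_rot: [0.001, 0.883, -0.469, 0.002]
ft_force: [0.2, 0.5, 0.3]
width: 85.6
```

Run:
```python
from h import *
o=get_obs();print(o['tool_pos'],o['ee_rot'],o['joint_pos'].round(3)); M=q2m(o['ee_rot']);print(M.round(3))
print(M.T@(np.array([446.5,-23.3,600])-o['tool_pos']))
```

```text
[ 264.42557415 -517.30245353  599.6989316 ] [ 0.00105016  0.88329538 -0.46881256  0.00172004] [ 1.062  0.184 -0.053  1.385  0.01   1.569  0.034]
[[ 0.56  -0.828  0.002]
 [-0.828 -0.56  -0.003]
 [ 0.004  0.    -1.   ]]
[-307.09098743 -427.64710478   -1.64027301]
```

Call:
step_arm(
  motion=[
    [[0,-2.8,-3.9,0,-0.1],[0,-5.6,-7.8,0,-0.2],[0,-8.4,-11.7,0,-0.3],[0,-11.2,-15.6,0,-0.4],[0,-14,-19.5,0,-0.5]],
  ],
)

```text
clock: 1.7
tool_pos: [347.3, -291.0, 597.6]
ee_rot: [0.0, 0.972, -0.235, 0.0]
ft_force: [0.7, 0.4, 1.7]
width: 85.4
```

```bash
cat >> h.py <<'E'
def st(*tg):
    o=get_obs();M=q2m(o['ee_rot']);print('t',o['clock'],o['tool_pos'].round(1),'yaw x',np.arctan2(M[1,0],M[0,0]).round(4),'tilt',M[2].round(3),'q',o['joint_pos'].round(2),'F',np.round(o['ft_force'],1),'T',np.round(o['wrist_torque'],2),'w',round(o['width'],1))
    for t in tg: print('->',(M.T@(np.array(t)-o['tool_pos'])/10).round(2))
E
python3 - <<'E'
from h import *
st([446.5,-23.3,300])
E
```

```text
t 1.7 [ 347.3 -291.   597.6] yaw x -0.474 tilt [ 0.  0. -1.] q [ 0.86 -0.01 -0.26  1.61 -0.    1.55  0.13] F [0.7 0.4 1.7] T [-0.04 -0.05 -0.01] w 85.4
-> [ -3.39 -28.36  29.75]
```

Call:
step_arm(
  motion=[
    [[0,-0.6,-4.7,0,-0.1],[0,-1.2,-9.4,0,-0.2],[0,-1.8,-14.1,0,-0.3],[0,-2.5,-19,0,-0.4],[0,-3.1,-24,3,-0.47]],
  ],
)

```text
clock: 2.2
tool_pos: [429.2, -69.8, 574.9]
ee_rot: [0.001, 1.0, -0.002, 0.004]
ft_force: [1.5, -0.2, -0.3]
width: 85.5
```

Run:
```python
from h import *
st([446.5,-23.3,200],[446.5,-23.3,15])
```

```text
t 2.2 [429.2 -69.8 574.9] yaw x -0.0031 tilt [ 0.008  0.002 -1.   ] q [ 0.62 -0.04 -0.53  1.68 -0.02  1.49  0.09] F [ 1.5 -0.2 -0.3] T [-0.04 -0.05  0.  ] w 85.5
-> [ 1.43 -4.72 37.5 ]
-> [ 1.29 -4.74 56.  ]
```

Call:
step_arm(
  motion=[
    [[0,0.7,-2.5,5,0],[0,1.4,-4.7,10,0],[0,1.4,-4.7,15,0],[0,1.4,-4.7,20,0],[0,1.4,-4.7,25,0]],
  ],
)

```text
clock: 2.7
tool_pos: [441.4, -25.6, 331.0]
ee_rot: [0.0, 1.0, -0.004, 0.001]
ft_force: [0.5, -0.3, -0.4]
width: 85.7
```

Call:
step_arm(
  motion=[
    [[0,0,0,5,0],[0,0,0,10,0],[0,0,0,15,0],[0,0,0,17,0],[0,0,0,17,0]],
  ],
)

```text
clock: 3.2
tool_pos: [439.2, -26.0, 159.9]
ee_rot: [-0.0, 1.0, -0.004, -0.004]
ft_force: [-0.2, 0.2, 0.6]
width: 85.6
```

Run:
```python
from h import *
st([446.5,-23.3,60],[446.5,-23.3,15])
s=cam('wrist');save(s,'w1')
print(proj(s,[[446.5,-23.3,36],[446.5,-23.3,0]]))
C=cloud(s).reshape(-1,3)
m=(abs(C[:,0]-446)<40)&(abs(C[:,1]+23)<40)&(C[:,2]>31)&(C[:,2]<42)
b=C[m];print(len(b),b.min(0),b.max(0),(b.min(0)+b.max(0))/2,np.median(b[:,2]))
```

```text
t 3.2 [439.2 -26.  159.9] yaw x -0.0073 tilt [-0.007 -0.001 -1.   ] q [ 0.36  0.4  -0.52  2.27  0.37  0.56 -0.44] F [-0.2  0.2  0.6] T [-0.04  0.04  0.04] w 85.6
-> [ 0.8  -0.27  9.98]
-> [ 0.83 -0.27 14.48]
[[286.85072194 197.46809753]
 [286.19220355 188.27762382]]
656 [432.19496911 -37.2638751   31.31297976] [460.33116957  -8.90053743  37.73744283] [446.26306934 -23.08220626  34.52521129] 35.130694767779744
```

View pics/w1.png

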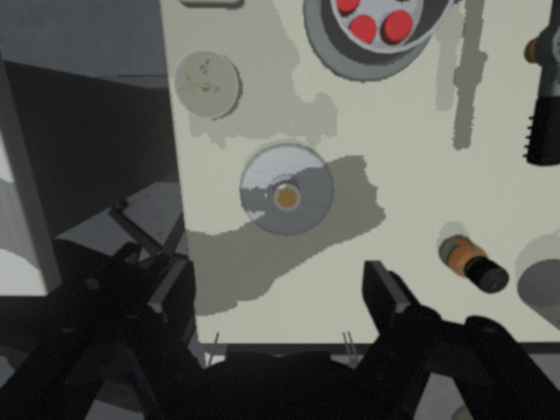

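Call:
step_arm(
  motion=[
    [[0,0.75,-0.28,4,-0.007],[0,0.75,-0.28,8,-0.007],[0,0.75,-0.28,11,-0.007],[0,0.75,-0.28,13,-0.007],[0,0.75,-0.28,14,-0.007]],
  ],
)

```text
clock: 3.75
tool_pos: [451.2, -23.1, 22.7]
ee_rot: [0.0, 1.0, -0.0, 0.001]
ft_force: [-0.2, 0.1, 1.3]
width: 85.3
```

Run:
```python
from h import *
st([446.3,-23.1,15])
s=cam('wrist');save(s,'w2')
```

```text
t 3.75 [451.2 -23.1  22.7] yaw x -0.001 tilt [ 0.003  0.    -1.   ] q [ 0.1   0.66 -0.2   2.33  0.65  0.2  -0.7 ] F [-0.2  0.1  1.3] T [ 0.02 -0.02  0.01] w 85.3
-> [-0.49 -0.    0.76]
```

View pics/w2.png

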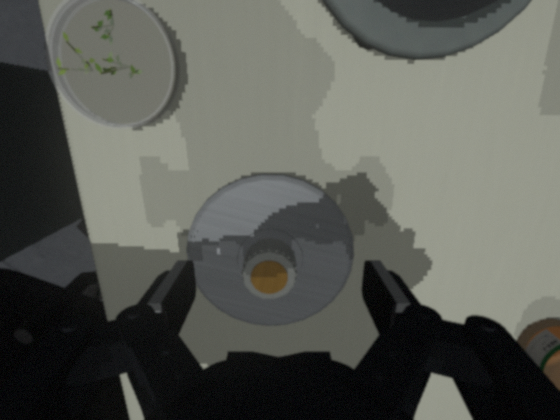

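Call:
step_arm(
  motion=[
    [[0,0,0,0.5,0],[0,0,0,0.5,0]],
  ],
)

```text
clock: 4.0
tool_pos: [450.8, -23.1, 18.5]
ee_rot: [-0.0, 1.0, -0.001, 0.001]
ft_force: [0.2, -0.7, -0.0]
width: 85.6
```

Run:
```python
from h import *
st([446.3,-23.1,15])
```

```text
t 4.0 [450.8 -23.1  18.5] yaw x -0.0012 tilt [ 0.003 -0.    -1.   ] q [ 0.09  0.66 -0.19  2.33  0.66  0.19 -0.71] F [ 0.2 -0.7 -0. ] T [ 0.    0.   -0.05] w 85.6
-> [-0.45 -0.    0.35]
```

Call:
step_arm(
  motion=[
    [[0,-0.45,0,0.2,0],[0,-0.45,0,0.3,0],[0,-0.45,0,0.3,0]],
  ],
)

```text
clock: 4.3
tool_pos: [444.7, -23.3, 14.9]
ee_rot: [0.0, 1.0, -0.001, 0.0]
ft_force: [0.4, -0.3, 0.1]
width: 85.5
```

Call:
step_arm(
  motion=[
    [[255,0,0,0,0],[255,0,0,0,0],[255,0,0,0,0],[255,0,0,0,0],[255,0,0,0,0]],
  ],
)

```text
clock: 4.8
tool_pos: [446.2, -23.1, 15.5]
ee_rot: [0.0, 1.0, -0.001, 0.001]
ft_force: [1.3, 0.8, 12.5]
width: 25.8
```

Run:
```python
from h import *
st([446.3,-23.1,15])
s=cam('wrist');save(s,'w3')
```

```text
t 4.8 [446.2 -23.1  15.5] yaw x -0.001 tilt [ 0.003  0.    -1.   ] q [ 0.08  0.67 -0.17  2.34  0.67  0.17 -0.72] F [ 1.3  0.8 12.5] T [-0.03  0.19  0.02] w 25.8
-> [ 0.01 -0.    0.05]
```

View pics/w3.png

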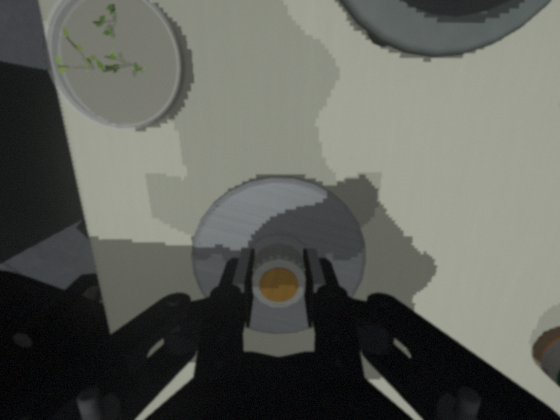

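Call:
step_arm(
  motion=[
    [[255,0,0,-1.5,0],[255,0,0,-5,0],[255,0,0,-9,0],[255,0.5,-2,-12,0],[255,2,-5,-12,0]],
  ],
)

```text
clock: 5.35
tool_pos: [464.9, 24.7, 137.4]
ee_rot: [0.001, 1.0, -0.003, 0.002]
ft_force: [1.0, -1.3, -2.5]
width: 26.1
```

Run:
```python
from h import *
st([521.2,141,130])
s=cam('wrist');save(s,'w4')
```

```text
t 5.35 [464.9  24.7 137.4] yaw x -0.0066 tilt [ 0.003  0.002 -1.   ] q [ 0.24  0.46 -0.5   2.24  0.45  0.53 -0.62] F [ 1.  -1.3 -2.5] T [-0.01 -0.13  0.05] w 26.1
-> [  5.55 -11.67   0.73]
```

View pics/w4.png

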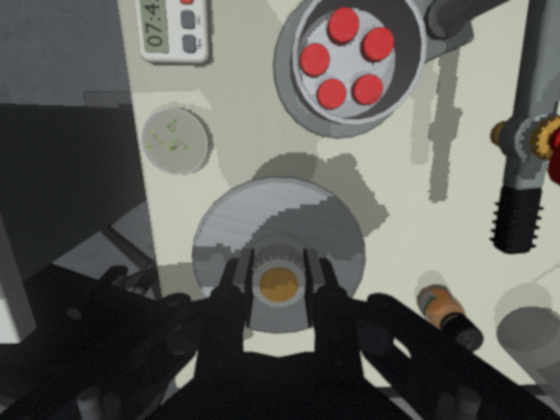

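Run:
```python
from h import *
s=cam('wrist');save(s,'w5',(250,0,560,300),2.4)
st()
C=cloud(s).reshape(-1,3)
m=(abs(C[:,0]-521)<60)&(abs(C[:,1]-141)<60)&(C[:,2]>57)&(C[:,2]<66);b=C[m]
from scipy.optimize import least_squares
f=lambda x:np.hypot(b[:,0]-x[0],b[:,1]-x[1])-44
r=least_squares(f,[521,141],loss='soft_l1');print(len(b),r.x,np.median(b[:,2]),np.abs(r.fun).mean(),b.min(0),b.max(0))
o=get_obs();M=q2m(o['ee_rot'])
a=np.linspace(0,2*np.pi,60)
im=s['img'][:,:,::-1].copy()
for c in [(521.2,141),tuple(r.x)]:
  for rr in (42,46):
    for p in proj(s,np.stack([c[0]+rr*np.cos(a),c[1]+rr*np.sin(a),62+0*a],1)): cv2.circle(im,(int(round(p[0])),int(round(p[1]))),0,(0,255,0) if c[0]==521.2 else (255,0,255),-1)
# lid edge
for p in proj(s,(np.stack([49*np.cos(a),49*np.sin(a),0*a],1))+o['tool_pos']+M[:,2]*(0)): cv2.circle(im,(int(round(p[0])),int(round(p[1]))),1,(0,255,255),-1)
cv2.imwrite('pics/w6.png',cv2.resize(im[0:350,170:460],None,fx=2,fy=1.7))
```

```text
t 5.45 [468.7  31.5 136.4] yaw x 0.0035 tilt [ 0.008 -0.005 -1.   ] q [ 0.23  0.47 -0.51  2.24  0.45  0.52 -0.62] F [-0.2  0.2 -1.6] T [ 0.05 -0.02 -0.02] w 26.1
2743 [520.23014732 140.96912735] 61.41008670172269 1.20384039142663 [475.29471396  96.37752372  57.00079084] [566.09527711 184.16214329  64.21971693]
```

View pics/w6.png

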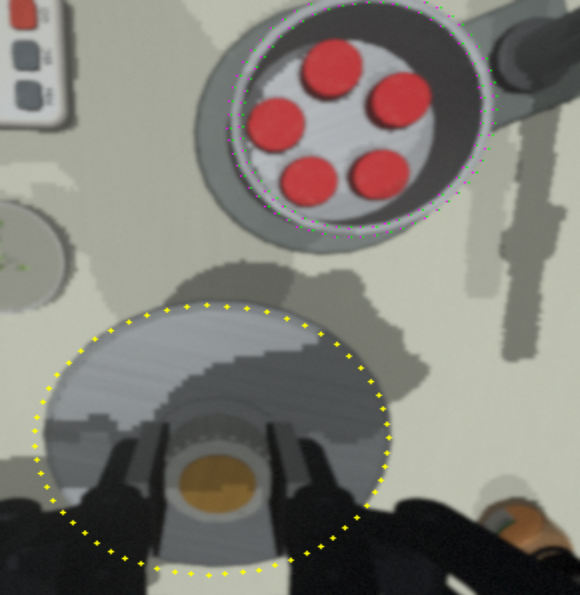

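Call:
step_arm(
  motion=[
    [[255,1.5,-4,0,0],[255,3,-8,0,0],[255,5.2,-11,0,0],[255,5.2,-11,0.5,0],[255,5.2,-11,0.5,0]],
  ],
)

```text
clock: 5.95
tool_pos: [515.9, 136.9, 128.3]
ee_rot: [0.001, 1.0, 0.0, -0.001]
ft_force: [-0.6, -0.7, -2.8]
width: 25.7
```

Run:
```python
from h import *
st([520.8,141,85],[520.8,141,70.5])
```

```text
t 5.95 [515.9 136.9 128.3] yaw x 0.0007 tilt [-0.003  0.001 -1.   ] q [ 0.01  0.55 -0.49  2.1   0.44  0.6  -0.78] F [-0.6 -0.7 -2.8] T [-0.06  0.05  0.04] w 25.7
-> [ 0.5  -0.42  4.33]
-> [ 0.5  -0.42  5.78]
```

Call:
step_arm(
  motion=[
    [[255,0,0,1,0],[255,0,0,2.5,0],[255,0,0,3,0],[255,0,0,3,0]],
  ],
)

```text
clock: 6.35
tool_pos: [515.5, 135.1, 98.4]
ee_rot: [0.001, 1.0, -0.001, -0.002]
ft_force: [0.2, 0.3, -1.9]
width: 25.7
```

Run:
```python
from h import *
st([520.8,141,85],[520.8,141,70.5])
```

```text
t 6.35 [515.5 135.1  98.4] yaw x -0.0022 tilt [-0.003  0.002 -1.   ] q [-0.01  0.59 -0.45  2.12  0.49  0.54 -0.82] F [ 0.2  0.3 -1.9] T [-0.02  0.04 -0.03] w 25.7
-> [ 0.54 -0.6   1.33]
-> [ 0.54 -0.6   2.78]
```

Call:
step_arm(
  motion=[
    [[255,0.54,-0.6,0.5,0],[255,0.54,-0.6,1,0],[255,0.54,-0.6,1.2,0],[255,0.54,-0.6,1.2,0]],
  ],
)

```text
clock: 6.75
tool_pos: [522.1, 142.7, 87.3]
ee_rot: [0.0, 1.0, -0.0, -0.0]
ft_force: [0.8, -0.1, -2.1]
width: 25.7
```

Run:
```python
from h import *
st([520.8,141,85],[520.8,141,70.5])
s=cam('wrist');save(s,'w7',(120,120,440,360),2.4)
```

```text
t 6.75 [522.1 142.7  87.3] yaw x -0.0008 tilt [-0.001  0.    -1.   ] q [-0.04  0.61 -0.43  2.11  0.5   0.52 -0.84] F [ 0.8 -0.1 -2.1] T [-0.05 -0.02 -0.03] w 25.7
-> [-0.13  0.17  0.23]
-> [-0.13  0.17  1.68]
```

View pics/w7.png

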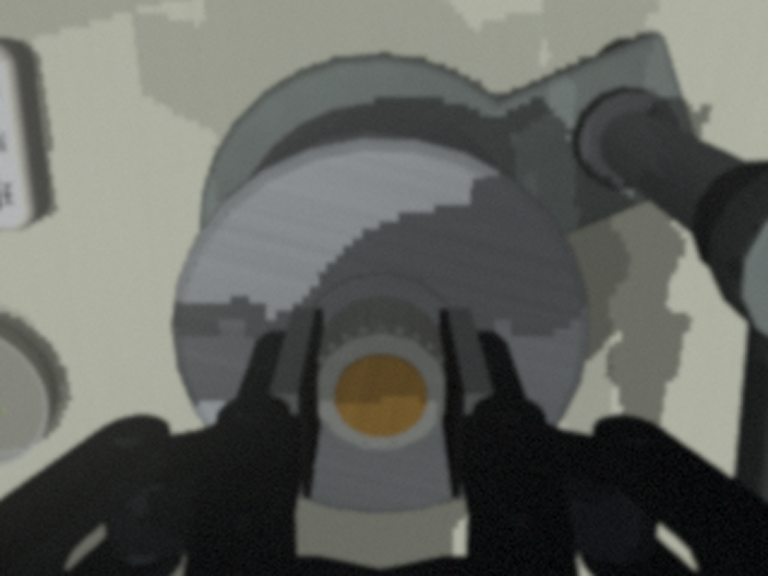

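Call:
step_arm(
  motion=[
    [[255,-0.1,0.12,0.3,0],[255,-0.1,0.12,0.7,0],[255,-0.1,0.12,1.1,0],[255,-0.1,0.12,1.3,0],[255,-0.1,0.12,1.4,0]],
  ],
)

```text
clock: 7.3
tool_pos: [521.2, 141.5, 73.2]
ee_rot: [0.0, 1.0, -0.0, -0.0]
ft_force: [0.4, 1.0, -3.4]
width: 26.0
```

Run:
```python
from h import *
st([520.8,141,70.5])
```

```text
t 7.3 [521.2 141.5  73.2] yaw x -0.0009 tilt [-0.001  0.    -1.   ] q [-0.05  0.63 -0.41  2.12  0.52  0.49 -0.86] F [ 0.4  1.  -3.4] T [-0.04 -0.   -0.07] w 26.0
-> [-0.04  0.05  0.27]
```

Call:
step_arm(
  motion=[
    [[255,0,0,0.1,0],[255,0,0,0.2,0],[255,0,0,0.3,0],[255,0,0,0.3,0]],
  ],
)

```text
clock: 7.7
tool_pos: [521.5, 141.6, 70.6]
ee_rot: [-0.0, 1.0, -0.0, 0.0]
ft_force: [0.2, -0.1, -2.0]
width: 25.9
```

Run:
```python
from h import *
st([520.8,141,70.5])
```

```text
t 7.7 [521.5 141.6  70.6] yaw x -0.0009 tilt [ 0. -0. -1.] q [-0.05  0.64 -0.4   2.12  0.53  0.48 -0.86] F [ 0.2 -0.1 -2. ] T [ 0.01 -0.01 -0.01] w 25.9
-> [-0.07  0.06  0.01]
```

Call:
step_arm(
  motion=[
    [[255,0,0,0.1,0],[255,0,0,0.15,0],[255,0,0,0.15,0]],
  ],
)

```text
clock: 8.0
tool_pos: [521.5, 141.6, 70.5]
ee_rot: [0.001, 1.0, -0.001, 0.0]
ft_force: [-2.6, -1.4, 10.6]
width: 26.2
```

Run:
```python
from h import *
st([520.8,141,70.5])
```

```text
t 8.0 [521.5 141.6  70.5] yaw x -0.0011 tilt [ 0.001  0.001 -1.   ] q [-0.06  0.64 -0.4   2.12  0.53  0.48 -0.86] F [-2.6 -1.4 10.6] T [-0.18  0.71 -0.  ] w 26.2
-> [-0.07  0.06  0.  ]
```

Call:
step_arm(
  motion=[
    [[0,0,0,-0.1,0],[0,0,0,-0.1,0],[0,0,0,-0.1,0],[0,0,0,-3,0],[0,0,0,-7,0]],
  ],
)

```text
clock: 8.5
tool_pos: [519.7, 140.9, 137.9]
ee_rot: [0.001, 1.0, -0.0, -0.003]
ft_force: [1.1, -0.2, 0.3]
width: 85.5
```

Call:
step_arm(
  motion=[
    [[0,0,4,-5,0],[0,-1,8,-10,0],[0,-1,8,-13,0],[0,-1,8,-13,0]],
  ],
)

```text
clock: 8.9
tool_pos: [514.3, 59.7, 273.9]
ee_rot: [0.0, 1.0, -0.003, 0.005]
ft_force: [-0.2, 0.7, -0.1]
width: 85.1
```

Run:
```python
from h import *
import pickle
st()
s=cam('wrist');save(s,'w8',None,1.4);pickle.dump(s,open('w8.pkl','wb'))
t=cam('top');save(t,'t3',(180,120,360,300),4)
C=cloud(s).reshape(-1,3)
m=(abs(C[:,0]-521)<25)&(abs(C[:,1]-141)<25)&(C[:,2]>83)&(C[:,2]<100);b=C[m];print('boss',np.median(b[:,2]),b.min(0),b.max(0),(b.min(0)+b.max(0))/2)
m=(abs(C[:,0]-521)<48)&(abs(C[:,1]-141)<48)&(C[:,2]>62)&(C[:,2]<80);b=C[m]
A=np.c_[b[:,:2]-[521,141],np.ones(len(b))];print('plate',np.linalg.lstsq(A,b[:,2],rcond=None)[0])
```

```text
t 8.9 [514.3  59.7 273.9] yaw x -0.0057 tilt [ 0.009  0.    -1.   ] q [ 0.29  0.33 -0.63  2.01  0.25  0.87 -0.48] F [-0.2  0.7 -0.1] T [ 0.02 -0.02  0.01] w 85.1
boss 90.21704615853008 [507.50392149 127.84066512  85.18528383] [535.62959509 155.65412844  92.95707841] [521.56675829 141.74739678  89.07118112]
plate [-3.45315841e-04  3.62266604e-03  7.02759284e+01]
```

View pics/w8.png

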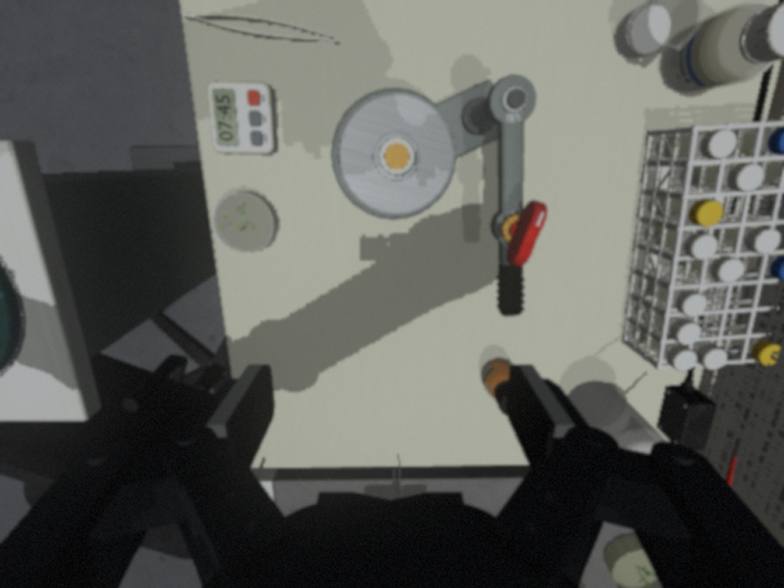

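View pics/t3.png

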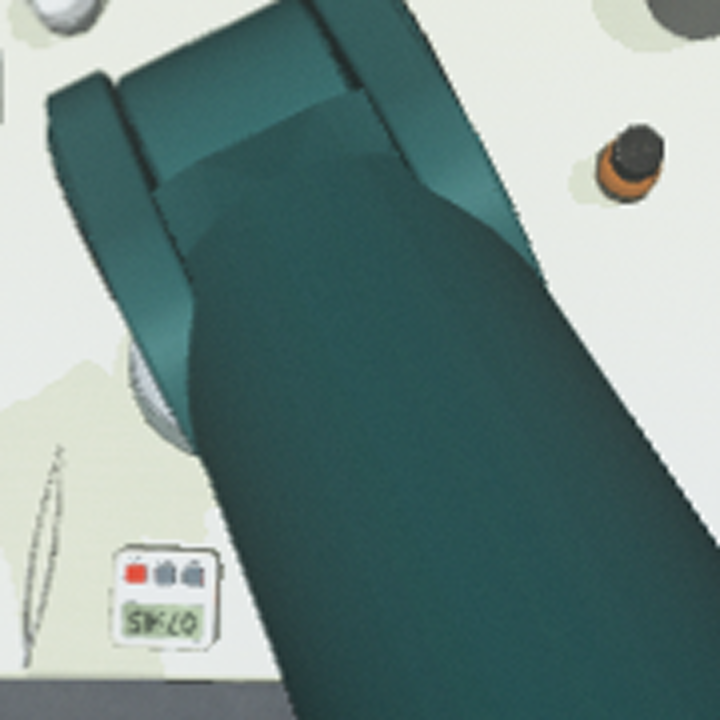

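Run:
```python
from h import *
import pickle
s=pickle.load(open('w8.pkl','rb'))
save(s,'w9',(320,40,420,240),3.9)
P=lambda u,v,z: atz(s,u/1.4,v/1.4,z)
print('noseend',P(511,314,122),'nosestart',P(511,266,122),'post',P(512,97,124))
print('head',P(541,206,165),P(517,262,165))
C=cloud(s).reshape(-1,3)
m=(abs(C[:,0]-600)<30)&(C[:,1]>10)&(C[:,1]<160)&(C[:,2]>116)&(C[:,2]<130);b=C[m]
for y in range(20,160,10):
    k=b[abs(b[:,1]-y)<5]
    if len(k): print(y,k[:,0].min().round(1),k[:,0].max().round(1),np.median(k[:,2]).round(1))
col=s['img'].reshape(-1,3).astype(int)
h=C[(col[:,0]>130)&(col[:,1]<90)&(C[:,2]>135)&(C[:,2]<175)&(abs(C[:,0]-610)<40)]
print(len(h),h.min(0),h.max(0),np.percentile(h[:,2],[50,90]))
```

```text
noseend [610.31298266  22.93047042 122.        ] nosestart [606.98846294  61.63684719 122.        ] post [597.28957641 177.47285843 124.        ]
head [608.63785796 110.76521147 165.        ] [596.99382158  75.48098177 165.        ]
20 603.1 617.9 122.3
30 601.2 619.3 123.1
40 600.2 618.4 122.9
50 600.0 617.7 123.0
60 599.4 616.7 122.6
70 598.5 603.8 121.2
80 593.9 603.3 122.2
90 591.3 597.4 122.4
100 592.6 611.3 122.5
110 595.1 611.3 122.3
120 594.4 610.6 122.2
130 593.8 609.9 122.4
140 593.1 608.8 122.5
150 592.2 608.6 122.6
251 [598.22091275  74.2793276  158.79911243] [613.25106418 109.41398534 164.86639676] [162.3589093  163.63714941]
```

View pics/w9.png

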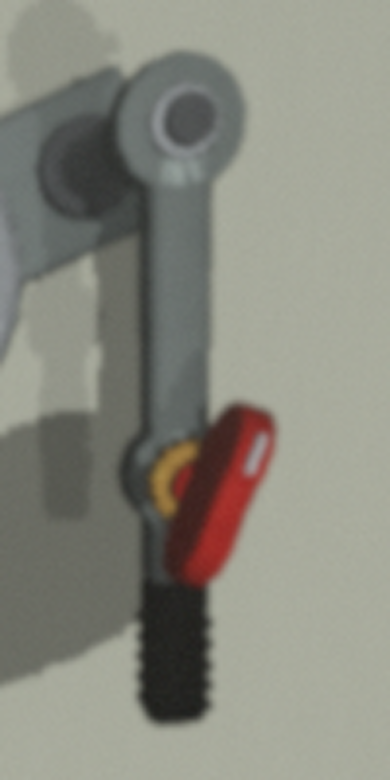

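Call:
step_arm(
  motion=[
    [[155,4.5,1,3,-0.07],[155,9.5,2.2,6,-0.07],[155,9.5,2.2,6,-0.07],[155,9.5,2.2,6,-0.07]],
  ],
)

```text
clock: 9.4
tool_pos: [605.9, 39.4, 205.3]
ee_rot: [-0.0, 0.999, 0.034, -0.003]
ft_force: [-1.4, -0.1, -0.0]
width: 33.3
```

Run:
```python
from h import *
st([609,38,108])
s=cam('wrist');save(s,'w10',None,1.4)
```

```text
t 9.4 [605.9  39.4 205.3] yaw x 0.0685 tilt [-0.006 -0.001 -1.   ] q [ 0.26  0.53 -0.57  1.88  0.37  0.84 -0.43] F [-1.4 -0.1 -0. ] T [-0.02  0.06 -0.05] w 33.3
-> [0.36 0.17 9.73]
```

View pics/w10.png

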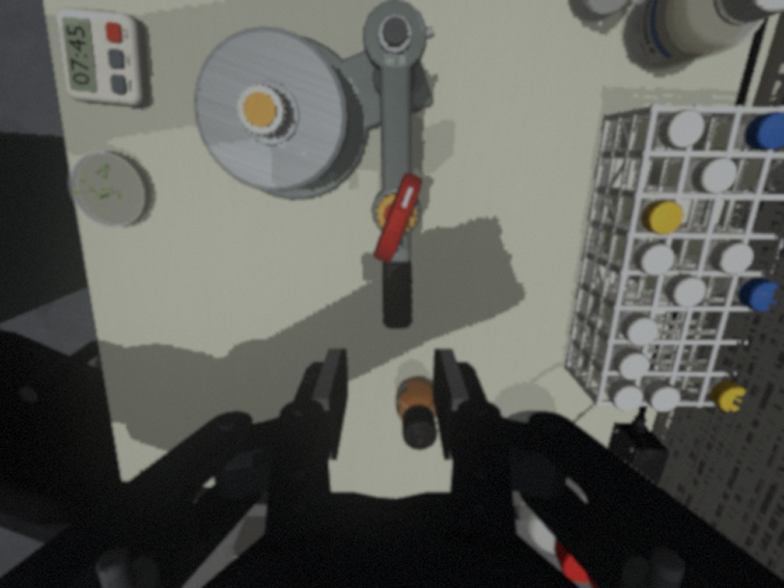

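Call:
step_arm(
  motion=[
    [[155,0.15,0.1,4,0],[155,0.15,0.1,7.5,0],[155,0.15,0.1,9.6,0],[155,0.15,0.1,9.6,0]],
  ],
)

```text
clock: 9.85
tool_pos: [603.7, 39.5, 110.9]
ee_rot: [0.0, 0.999, 0.036, -0.004]
ft_force: [-0.3, -0.5, 0.7]
width: 33.5
```

Run:
```python
from h import *
st([609,38,108])
s=cam('wrist');save(s,'w11',None,1.4)
```

```text
t 9.85 [603.7  39.5 110.9] yaw x 0.0717 tilt [-0.007  0.    -1.   ] q [ 0.2   0.65 -0.49  1.95  0.48  0.67 -0.51] F [-0.3 -0.5  0.7] T [ 0.01  0.04 -0.04] w 33.5
-> [0.52 0.19 0.28]
```

View pics/w11.png

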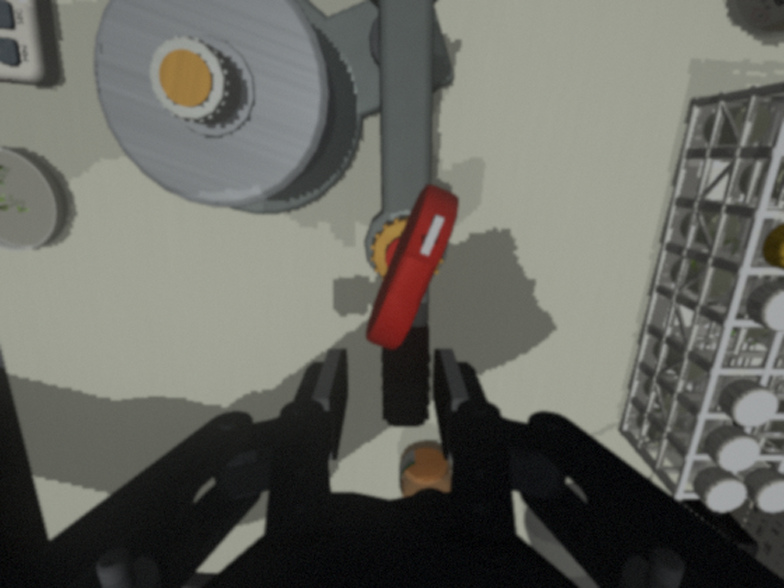

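```bash
cat > arc.py <<'E'
from h import *
import sys
def arc(phis,lead=8,C=(597.5,177),z=110):
    o=get_obs();M=q2m(o['ee_rot']);y0=np.arctan2(M[1,0],M[0,0])
    for ph in phis:
        p=np.radians(ph); u=np.array([np.cos(p),np.sin(p)]); t=np.array([np.sin(p),-np.cos(p)])
        T=np.array([*(np.array(C)+140*u+lead*t),z]); d=M.T@(T-o['tool_pos'])/10
        print([155,*d.round(2),round(-((p+np.pi/2)-y0),3)])
E
python3 - <<'E'
from arc import *
st()
arc([-92,-99,-106,-113,-120])
E
```

```text
t 9.9 [605.5  39.8 112.7] yaw x 0.0714 tilt [-0.003 -0.    -1.   ] q [ 0.21  0.64 -0.49  1.95  0.48  0.67 -0.51] F [ 0.6  0.3 -0.9] T [ 0.03 -0.    0.01] w 33.5
[155, np.float64(-2.1), np.float64(0.1), np.float64(0.28), np.float64(0.106)]
[155, np.float64(-3.76), np.float64(-0.29), np.float64(0.28), np.float64(0.229)]
[155, np.float64(-5.37), np.float64(-0.87), np.float64(0.29), np.float64(0.351)]
[155, np.float64(-6.9), np.float64(-1.64), np.float64(0.29), np.float64(0.473)]
[155, np.float64(-8.32), np.float64(-2.6), np.float64(0.3), np.float64(0.595)]
```

Call:
step_arm(
  motion=[
    [[155,-2.1,0.1,0.1,0.1],[155,-3.8,-0.3,0.1,0.23],[155,-5.4,-0.9,0.1,0.35],[155,-6.9,-1.6,0.1,0.47],[155,-8.3,-2.6,0.1,0.6]],
  ],
)

```text
clock: 10.4
tool_pos: [524.9, 59.0, 114.7]
ee_rot: [-0.001, 0.964, -0.265, 0.003]
ft_force: [2.1, -1.3, 0.3]
width: 33.5
```

Run:
```python
from arc import *
st()
s=cam('wrist');save(s,'w12',None,1.4)
arc([-127,-134,-141,-147])
```

```text
t 10.4 [524.9  59.  114.7] yaw x -0.5363 tilt [ 0.005 -0.004 -1.   ] q [ 0.04  0.54 -0.32  2.13  0.34  0.51 -1.07] F [ 2.1 -1.3  0.3] T [-0.38 -0.45  0.03] w 33.5
[155, np.float64(-1.67), np.float64(-0.03), np.float64(0.45), np.float64(0.11)]
[155, np.float64(-3.34), np.float64(-0.41), np.float64(0.45), np.float64(0.232)]
[155, np.float64(-4.95), np.float64(-1.0), np.float64(0.45), np.float64(0.354)]
[155, np.float64(-6.26), np.float64(-1.65), np.float64(0.45), np.float64(0.459)]
```

View pics/w12.png

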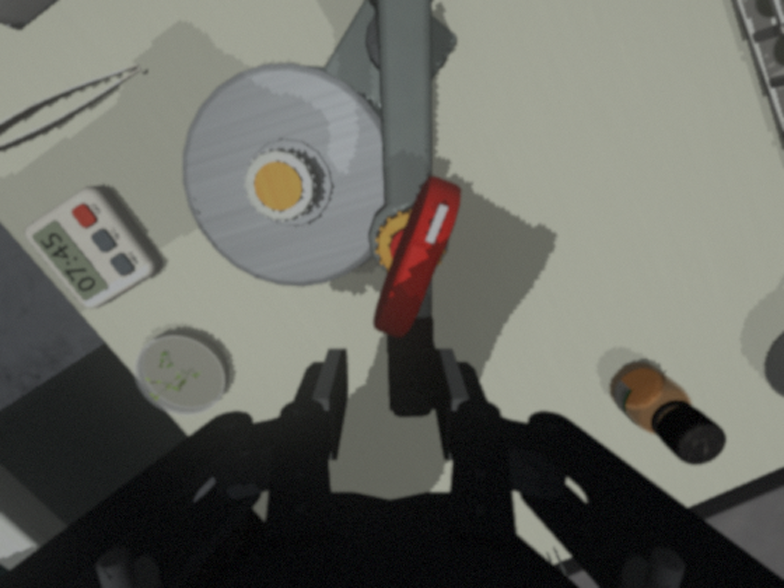

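Call:
step_arm(
  motion=[
    [[155,-1.7,0,0.2,0.11],[155,-3.3,-0.4,0.3,0.23],[155,-4.9,-1,0.3,0.35],[155,-6.2,-1.6,0.3,0.46],[155,-6.2,-1.6,0.3,0.46]],
  ],
)

```text
clock: 10.95
tool_pos: [477.8, 106.6, 110.8]
ee_rot: [-0.001, 0.881, -0.473, 0.001]
ft_force: [-0.7, -0.4, -0.7]
width: 33.4
```

Run:
```python
from arc import *
st()
arc([-150,-153,-155,-157])
```

```text
t 10.95 [477.8 106.6 110.8] yaw x -0.9848 tilt [-0.    -0.003 -1.   ] q [-0.17  0.5  -0.18  2.22  0.2   0.44 -1.5 ] F [-0.7 -0.4 -0.7] T [ 0.02 -0.02 -0.02] w 33.4
[155, np.float64(-0.92), np.float64(0.06), np.float64(0.08), np.float64(0.062)]
[155, np.float64(-1.64), np.float64(-0.04), np.float64(0.08), np.float64(0.115)]
[155, np.float64(-2.12), np.float64(-0.14), np.float64(0.08), np.float64(0.15)]
[155, np.float64(-2.6), np.float64(-0.24), np.float64(0.08), np.float64(0.185)]
```

Call:
step_arm(
  motion=[
    [[155,-0.7,0,0,0.05],[155,-1.2,0,0,0.1],[155,-1.6,0,0,0.13]],
  ],
)

```text
clock: 11.25
tool_pos: [471.3, 117.7, 110.3]
ee_rot: [-0.002, 0.847, -0.531, 0.001]
ft_force: [2.8, 0.2, 0.4]
width: 33.6
```

Run:
```python
from arc import *
st()
s=cam('wrist');save(s,'w13',None,1.4)
```

```text
t 11.25 [471.3 117.7 110.3] yaw x -1.1194 tilt [ 0.001 -0.004 -1.   ] q [-0.23  0.49 -0.14  2.23  0.16  0.42 -1.62] F [2.8 0.2 0.4] T [-0.27 -0.53  0.03] w 33.6
```

View pics/w13.png

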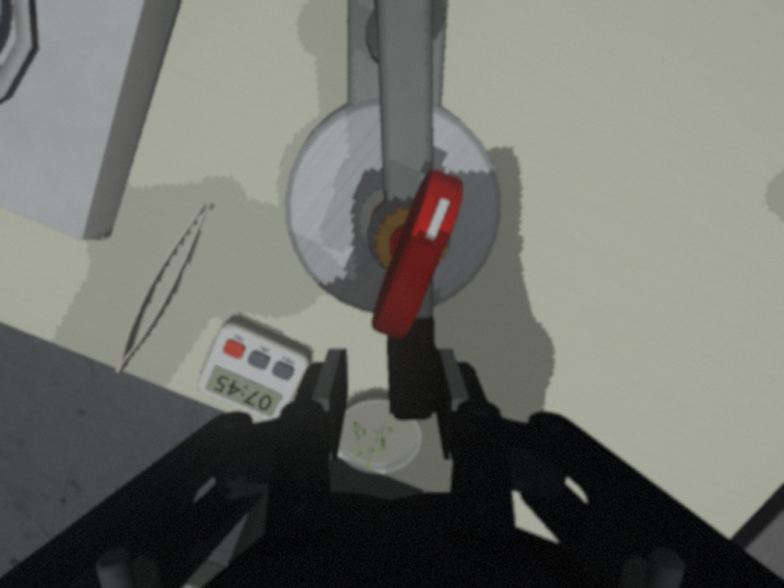

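Call:
step_arm(
  motion=[
    [[155,-0.4,0,0,0.02],[155,-0.8,0,0,0.04],[155,-0.8,0,0,0.04]],
  ],
)

```text
clock: 11.6
tool_pos: [465.1, 125.1, 109.1]
ee_rot: [0.0, 0.836, -0.548, -0.0]
ft_force: [-0.7, 0.2, 0.3]
width: 33.4
```

Run:
```python
from arc import *
st()
```

```text
t 11.6 [465.1 125.1 109.1] yaw x -1.1602 tilt [-0.     0.001 -1.   ] q [-0.26  0.49 -0.13  2.24  0.15  0.42 -1.67] F [-0.7  0.2  0.3] T [ 0.07 -0.01 -0.  ] w 33.4
```

Call:
step_arm(
  motion=[
    [[155,-0.2,0,0,0],[155,-0.4,0,0,0],[155,-0.4,0,0,0]],
  ],
)

```text
clock: 11.9
tool_pos: [464.7, 125.3, 108.9]
ee_rot: [0.001, 0.836, -0.549, 0.001]
ft_force: [4.2, -7.0, 0.7]
width: 33.2
```

Run:
```python
from arc import *
st()
```

```text
t 11.9 [464.7 125.3 108.9] yaw x -1.1626 tilt [ 0.003  0.001 -1.   ] q [-0.27  0.49 -0.12  2.24  0.15  0.42 -1.68] F [ 4.2 -7.   0.7] T [-1.44 -0.81  0.02] w 33.2
```

Call:
step_arm(
  motion=[
    [[155,0.9,0,0,0],[155,0.9,0,-3,0],[155,0.9,0,-7.5,0],[155,0.9,0,-11,0],[155,0.9,0,-11,0]],
  ],
)

```text
clock: 12.4
tool_pos: [469.8, 121.3, 223.0]
ee_rot: [-0.003, 0.836, -0.548, 0.002]
ft_force: [1.4, 0.7, -0.7]
width: 33.8
```

Run:
```python
from h import *
import pickle
st()
s=cam('wrist');save(s,'w14',None,1.4);pickle.dump(s,open('w14.pkl','wb'))
C=cloud(s).reshape(-1,3)
col=s['img'].reshape(-1,3).astype(int)
h=C[(col[:,0]>110)&(col[:,1]<90)&(col[:,2]<90)&(C[:,2]>135)&(C[:,2]<175)&(abs(C[:,0]-521)<40)&(abs(C[:,1]-141)<40)]
t=h[h[:,2]>np.percentile(h[:,2],90)-4]
m=t.mean(0);u=np.linalg.svd(t[:,:2]-m[:2])[2][0]
print(len(h),len(t),m,'wing yaw deg',np.degrees(np.arctan2(u[1],u[0])),np.ptp((t[:,:2]-m[:2])@u),np.ptp((t[:,:2]-m[:2])@np.array([-u[1],u[0]])),np.percentile(h[:,2],[50,90,98]))
a=(t[:,:2]-m[:2])@u;print('mid',m[:2]+u*(a.min()+a.max())/2)
```

```text
t 12.4 [469.8 121.3 223. ] yaw x -1.1606 tilt [ 0.    -0.008 -1.   ] q [-0.2   0.31 -0.18  2.14  0.09  0.69 -1.6 ] F [ 1.4  0.7 -0.7] T [-0.   -0.05  0.  ] w 33.8
1 1 [535.57660162 140.89352601 162.76016574] wing yaw deg 0.0 0.0 0.0 [162.76016574 162.76016574 162.76016574]
mid [535.57660162 140.89352601]
```

View pics/w14.png

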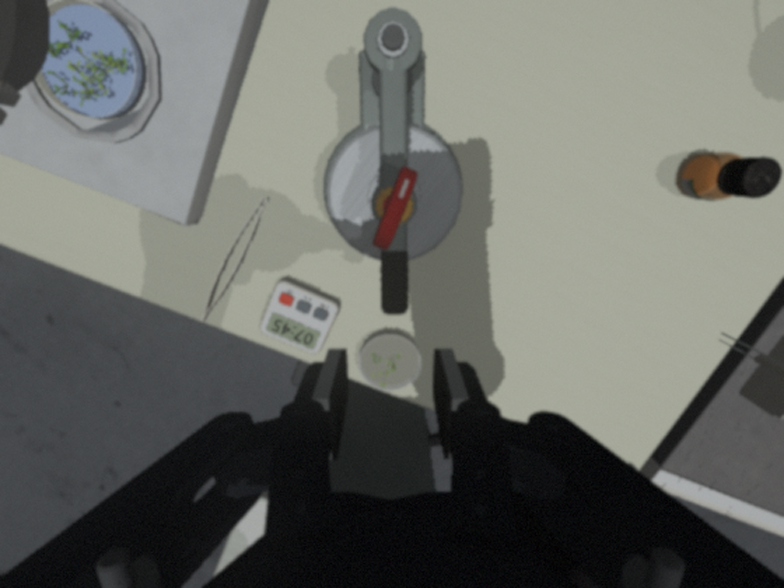

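Run:
```python
from h import *
import pickle
s=pickle.load(open('w14.pkl','rb'))
C=cloud(s).reshape(-1,3)
h=C[(C[:,2]>150)&(C[:,2]<175)&(abs(C[:,0]-521)<40)&(abs(C[:,1]-141)<40)]
z=np.percentile(h[:,2],80);t=h[h[:,2]>z-4]
m=np.median(t,0);u=np.linalg.svd(t[:,:2]-m[:2])[2][0]
a=(t[:,:2]-m[:2])@u;b=(t[:,:2]-m[:2])@np.array([-u[1],u[0]])
print(len(h),len(t),m,'wing',np.arctan2(u[1],u[0]),np.ptp(a),np.ptp(b),z)
print('mid',m[:2]+u*(a.min()+a.max())/2+np.array([-u[1],u[0]])*(b.min()+b.max())/2)
save(s,'w15',(220,100,340,240),4)
for u,v in [(405,172),(383,245)]: print(atz(s,u/1.4,v/1.4,162.5))
print('post',atz(s,394/1.4,38/1.4,124))
```

```text
792 675 [522.10086842 141.77829362 162.4951525 ] wing -3.1081046917321387 38.28719988505587 9.058353840109895 163.13607437097522
mid [521.48977136 141.58489422]
[539.97981948 144.13402003 162.5       ]
[502.88067199 139.79801184 162.5       ]
post [599.4427217  175.59719653 124.        ]
```

View pics/w15.png

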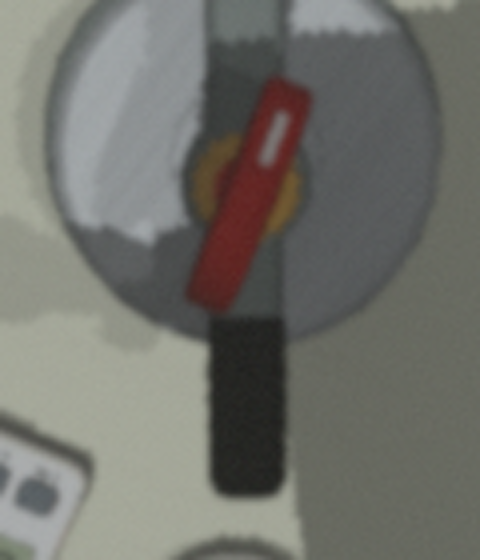

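Call:
step_arm(
  motion=[
    [[135,0,-2,0,-0.15],[135,0.1,-4,0,-0.3],[135,0.2,-5.5,0,-0.45],[135,0.2,-5.5,0,-0.6],[135,0.2,-5.5,0,-0.75]],
  ],
)

```text
clock: 12.95
tool_pos: [517.5, 140.0, 216.9]
ee_rot: [0.001, 0.98, -0.201, -0.002]
ft_force: [-0.5, -0.4, 0.0]
width: 40.3
```

Call:
step_arm(
  motion=[
    [[135,0,0,0,-0.15],[135,0,0,0,-0.3],[135,0,0,0,-0.45],[135,0,0,0,-0.6],[135,0,0,0,-0.75]],
  ],
)

```text
clock: 13.45
tool_pos: [516.9, 139.8, 217.0]
ee_rot: [-0.0, 0.985, 0.172, -0.002]
ft_force: [0.1, 0.3, 0.1]
width: 40.1
```

Call:
step_arm(
  motion=[
    [[135,0,0,0,-0.15],[135,0,0,0,-0.3],[135,0,0,0,-0.45],[135,0,0,0,-0.6],[135,0,0,0,-0.75]],
  ],
)

```text
clock: 13.95
tool_pos: [517.0, 139.7, 217.1]
ee_rot: [-0.001, 0.854, 0.521, -0.002]
ft_force: [-0.8, 1.6, -0.3]
width: 40.0
```

Call:
step_arm(
  motion=[
    [[135,0,0,0,-0.15],[135,0,0,0,-0.3],[135,0,0,0,-0.45],[135,0,0,0,-0.53],[135,0,0,0,-0.53]],
  ],
)

```text
clock: 14.45
tool_pos: [517.2, 139.6, 217.1]
ee_rot: [-0.002, 0.69, 0.724, -0.002]
ft_force: [-1.4, 0.3, -0.4]
width: 39.8
```

Run:
```python
from h import *
import pickle
st([521.5,141.6,142])
s=cam('wrist');save(s,'w16',None,1.4)
C=cloud(s).reshape(-1,3)
h=C[(C[:,2]>150)&(C[:,2]<175)&(abs(C[:,0]-521)<40)&(abs(C[:,1]-141)<40)]
z=np.percentile(h[:,2],80);t=h[h[:,2]>z-4]
m=np.median(t,0);u=np.linalg.svd(t[:,:2]-m[:2])[2][0]
a=(t[:,:2]-m[:2])@u;b=(t[:,:2]-m[:2])@np.array([-u[1],u[0]])
print(len(h),len(t),m,'wing',np.arctan2(u[1],u[0]),np.ptp(a),np.ptp(b),z)
print('mid',m[:2]+u*(a.min()+a.max())/2+np.array([-u[1],u[0]])*(b.min()+b.max())/2)
```

```text
t 14.45 [517.2 139.6 217.1] yaw x 1.6196 tilt [ 0.001 -0.005 -1.   ] q [ 0.3   0.51 -0.89  2.02  0.52  0.86  0.74] F [-1.4  0.3 -0.4] T [0.02 0.01 0.02] w 39.8
-> [0.17 0.48 7.51]
656 554 [518.87436803 141.47472648 162.44576273] wing 0.02681478712879102 38.18118142508165 8.990723950236436 163.07429281510187
mid [520.01374171 141.5498739 ]
```

View pics/w16.png

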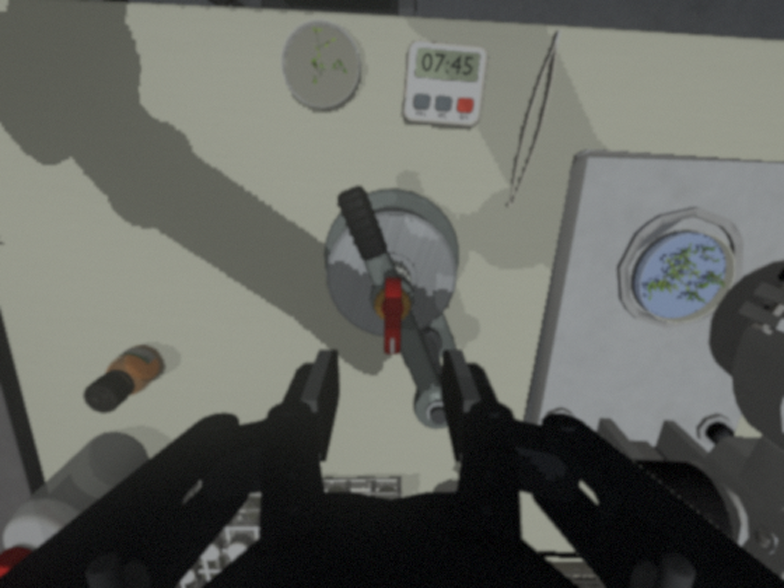

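Call:
step_arm(
  motion=[
    [[135,0.1,0.2,2,0],[135,0.2,0.4,4,0],[135,0.2,0.4,6,0],[135,0.2,0.4,6.4,0],[135,0.2,0.4,6.4,0]],
  ],
)

```text
clock: 15.0
tool_pos: [521.8, 142.2, 154.2]
ee_rot: [-0.001, 0.69, 0.724, -0.001]
ft_force: [-0.0, -0.3, 0.9]
width: 39.8
```

Run:
```python
from h import *
st([521.2,141.5,140.5])
s=cam('wrist');save(s,'w17',None,1.4)
```

```text
t 15.0 [521.8 142.2 154.2] yaw x 1.6188 tilt [-0.    -0.003 -1.   ] q [ 0.23  0.59 -0.8   2.06  0.63  0.75  0.65] F [-0.  -0.3  0.9] T [ 0.04 -0.02 -0.01] w 39.8
-> [-0.06 -0.06  1.37]
```

View pics/w17.png

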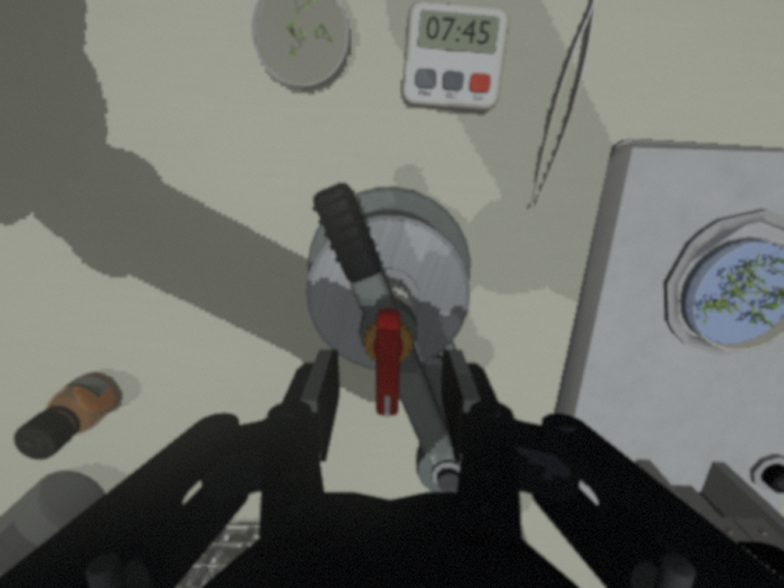

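Call:
step_arm(
  motion=[
    [[135,-0.05,-0.05,0.7,0],[135,-0.05,-0.05,1.3,0],[135,-0.05,-0.05,1.3,0]],
  ],
)

```text
clock: 15.35
tool_pos: [521.9, 141.3, 141.6]
ee_rot: [-0.0, 0.69, 0.724, -0.001]
ft_force: [1.0, 0.0, -0.1]
width: 40.3
```

Call:
step_arm(
  motion=[
    [[255,0,0,0,0],[255,0,0,0,0],[255,0,0,0,0],[255,0,0,0,0]],
  ],
)

```text
clock: 15.75
tool_pos: [522.5, 141.3, 142.5]
ee_rot: [0.0, 0.69, 0.724, -0.0]
ft_force: [-0.7, -2.2, 3.9]
width: 7.8
```

Run:
```python
from h import *
st([521.2,141.5,140.5])
s=cam('wrist');save(s,'w18',(150,150,430,350),2.6)
```

```text
t 15.75 [522.5 141.3 142.5] yaw x 1.6185 tilt [-0.001  0.    -1.   ] q [ 0.22  0.6  -0.79  2.07  0.65  0.73  0.63] F [-0.7 -2.2  3.9] T [-0.3   0.14 -0.05] w 7.8
-> [ 0.02 -0.13  0.2 ]
```

View pics/w18.png

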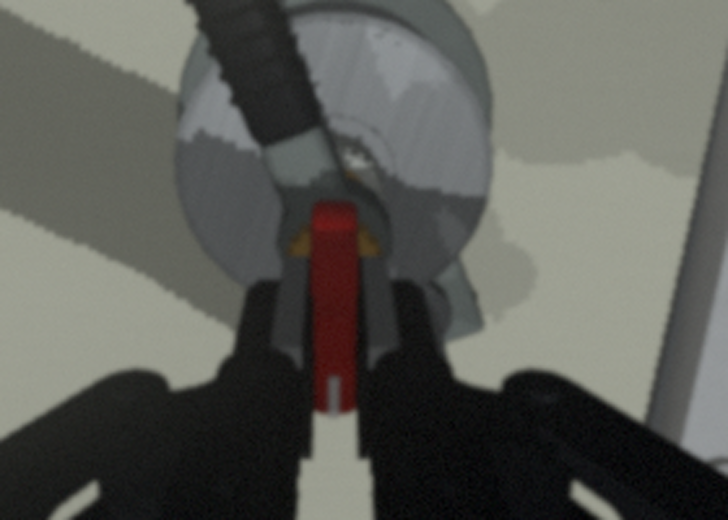

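Call:
step_arm(
  motion=[
    [[255,-0.02,0,0.02,0.14],[255,-0.03,0,0.04,0.28],[255,-0.05,-0.01,0.06,0.42],[255,-0.06,-0.02,0.08,0.56],[255,-0.08,-0.03,0.1,0.7]],
  ],
)

```text
clock: 16.3
tool_pos: [522.2, 140.2, 141.4]
ee_rot: [0.001, 0.898, 0.441, -0.0]
ft_force: [-0.8, -2.4, 4.0]
width: 7.5
```

Run:
```python
from h import *
st([521.3,141.4,140.5])
s=cam('wrist');save(s,'w19',(150,150,430,350),2.6)
st()
```

```text
t 16.3 [522.2 140.2 141.4] yaw x 0.9134 tilt [-0.001  0.001 -1.   ] q [ 0.09  0.55 -0.6   2.08  0.51  0.66  0.06] F [-0.8 -2.4  4. ] T [-0.45  0.1   0.14] w 7.5
-> [ 0.05 -0.15  0.09]
t 16.35 [522.2 140.1 141.4] yaw x 0.91 tilt [-0.001  0.002 -1.   ] q [ 0.09  0.55 -0.6   2.08  0.51  0.66  0.06] F [-0.4 -2.7  3.6] T [-0.36  0.05 -0.07] w 7.6
```

View pics/w19.png

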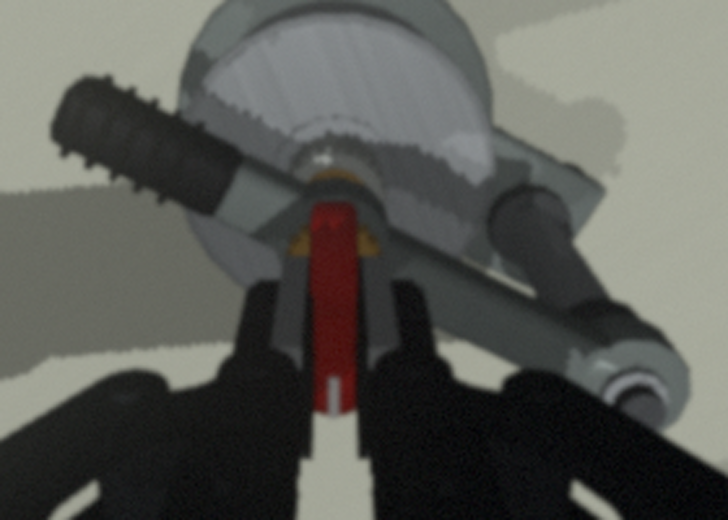

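Call:
step_arm(
  motion=[
    [[255,-0.02,0,0.02,0.14],[255,-0.03,0,0.04,0.28],[255,-0.05,-0.01,0.06,0.42],[255,-0.06,-0.02,0.08,0.56],[255,-0.07,-0.02,0.09,0.6]],
  ],
)

```text
clock: 16.85
tool_pos: [521.3, 139.5, 140.5]
ee_rot: [0.001, 0.987, 0.158, -0.0]
ft_force: [-1.5, -3.4, 5.9]
width: 7.4
```

Run:
```python
from h import *
st()
```

```text
t 16.85 [521.3 139.5 140.5] yaw x 0.3183 tilt [-0.001  0.002 -1.   ] q [-0.02  0.52 -0.43  2.08  0.38  0.61 -0.4 ] F [-1.5 -3.4  5.9] T [-0.6   0.26  0.01] w 7.4
```

Call:
step_arm(
  motion=[
    [[255,-0.01,0,0.02,0.1],[255,-0.02,0,0.03,0.2],[255,-0.04,-0.01,0.05,0.3],[255,-0.05,-0.01,0.06,0.4],[255,-0.06,-0.02,0.07,0.5]],
  ],
)

```text
clock: 17.35
tool_pos: [520.5, 139.5, 139.8]
ee_rot: [0.001, 0.996, -0.091, -0.0]
ft_force: [-1.3, -2.6, 6.0]
width: 7.6
```

Run:
```python
from h import *
st()
```

```text
t 17.35 [520.5 139.5 139.8] yaw x -0.1823 tilt [-0.     0.002 -1.   ] q [-0.13  0.51 -0.3   2.09  0.26  0.58 -0.79] F [-1.3 -2.6  6. ] T [-0.71  0.24  0.07] w 7.6
```

Call:
step_arm(
  motion=[
    [[255,-0.01,0,0.01,0.07],[255,-0.02,0,0.02,0.14],[255,-0.02,0,0.03,0.2]],
  ],
)

```text
clock: 17.65
tool_pos: [520.2, 139.6, 139.5]
ee_rot: [0.001, 0.982, -0.189, -0.0]
ft_force: [-2.8, -2.9, 7.4]
width: 8.0
```

Call:
step_arm(
  motion=[
    [[255,-0.01,0,0.01,0.05],[255,-0.01,0,0.01,0.1],[255,-0.01,0,0.01,0.1]],
  ],
)

```text
clock: 17.95
tool_pos: [520.0, 139.6, 139.4]
ee_rot: [0.001, 0.971, -0.238, -0.0]
ft_force: [-2.1, -2.2, 6.7]
width: 7.9
```

Run:
```python
from h import *
st()
```

```text
t 17.95 [520.  139.6 139.4] yaw x -0.4796 tilt [-0.     0.002 -1.   ] q [-0.19  0.5  -0.21  2.09  0.19  0.57 -1.02] F [-2.1 -2.2  6.7] T [-0.63  0.33 -0.1 ] w 7.9
```

Call:
step_arm(
  motion=[
    [[255,-0.01,0,0.01,0.05],[255,-0.01,0,0.01,0.1],[255,-0.01,0,0.01,0.1]],
  ],
)

```text
clock: 18.25
tool_pos: [519.8, 139.7, 139.2]
ee_rot: [0.001, 0.958, -0.286, -0.0]
ft_force: [-1.7, -3.1, 6.2]
width: 7.5
```

Run:
```python
from h import *
st()
```

```text
t 18.25 [519.8 139.7 139.2] yaw x -0.5797 tilt [-0.     0.002 -1.   ] q [-0.21  0.5  -0.18  2.09  0.17  0.57 -1.09] F [-1.7 -3.1  6.2] T [-0.59  0.36 -0.02] w 7.5
```

Call:
step_arm(
  motion=[
    [[255,-0.01,0,0.01,0.05],[255,-0.01,0,0.01,0.1],[255,-0.01,0,0.01,0.1]],
  ],
)

```text
clock: 18.55
tool_pos: [519.7, 139.8, 139.1]
ee_rot: [0.001, 0.943, -0.333, -0.0]
ft_force: [-1.7, -3.2, 6.9]
width: 7.4
```

Run:
```python
from h import *
st()
```

```text
t 18.55 [519.7 139.8 139.1] yaw x -0.6796 tilt [-0.     0.002 -1.   ] q [-0.23  0.5  -0.16  2.1   0.14  0.56 -1.17] F [-1.7 -3.2  6.9] T [-0.61  0.41 -0.08] w 7.4
```

Call:
step_arm(
  motion=[
    [[255,-0.01,0,0.01,0.05],[255,-0.01,0,0.01,0.1],[255,-0.01,0,0.01,0.1]],
  ],
)

```text
clock: 18.85
tool_pos: [519.6, 139.9, 139.0]
ee_rot: [0.001, 0.925, -0.38, -0.0]
ft_force: [-2.7, -2.6, 5.5]
width: 7.7
```

Run:
```python
from h import *
st()
```

```text
t 18.85 [519.6 139.9 139. ] yaw x -0.7795 tilt [ 0.     0.002 -1.   ] q [-0.25  0.49 -0.13  2.1   0.12  0.56 -1.24] F [-2.7 -2.6  5.5] T [-0.59  0.36 -0.04] w 7.7
```

Call:
step_arm(
  motion=[
    [[255,-0.01,0,0.01,0.05],[255,-0.01,0,0.01,0.1],[255,-0.01,0,0.01,0.1]],
  ],
)

```text
clock: 19.15
tool_pos: [519.4, 140.1, 138.8]
ee_rot: [0.001, 0.905, -0.426, -0.0]
ft_force: [-2.2, -1.6, 6.2]
width: 7.7
```

Run:
```python
from h import *
st()
s=cam('wrist');save(s,'w20',(120,130,440,350),2.4)
```

```text
t 19.15 [519.4 140.1 138.8] yaw x -0.8795 tilt [ 0.     0.002 -1.   ] q [-0.27  0.49 -0.1   2.1   0.09  0.56 -1.32] F [-2.2 -1.6  6.2] T [-0.64  0.38 -0.11] w 7.7
```

View pics/w20.png

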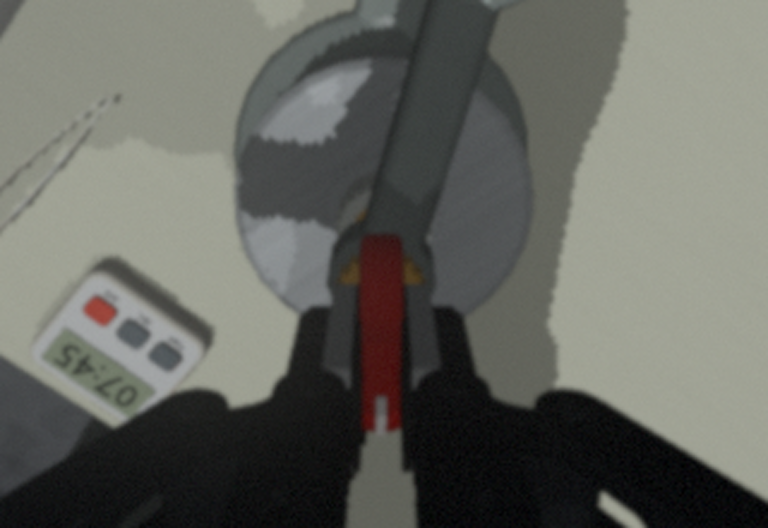

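Call:
step_arm(
  motion=[
    [[255,-0.01,0,0.01,0.05],[255,-0.01,0,0.01,0.1],[255,-0.01,0,0.01,0.1]],
  ],
)

```text
clock: 19.5
tool_pos: [519.3, 140.2, 138.8]
ee_rot: [0.001, 0.883, -0.47, -0.0]
ft_force: [-2.7, -2.3, 7.2]
width: 7.8
```

Run:
```python
from h import *
st()
```

```text
t 19.5 [519.3 140.2 138.8] yaw x -0.9792 tilt [ 0.     0.002 -1.   ] q [-0.29  0.49 -0.07  2.1   0.07  0.55 -1.39] F [-2.7 -2.3  7.2] T [-0.58  0.42 -0.02] w 7.8
```

Call:
step_arm(
  motion=[
    [[255,0,0,0.01,0.05],[255,0,0,0.01,0.1],[255,0,0,0.01,0.1]],
  ],
)

```text
clock: 19.8
tool_pos: [519.2, 140.3, 138.8]
ee_rot: [0.001, 0.858, -0.514, -0.0]
ft_force: [-2.3, -1.7, 7.0]
width: 7.7
```

Run:
```python
from h import *
st()
```

```text
t 19.8 [519.2 140.3 138.8] yaw x -1.0788 tilt [ 0.     0.002 -1.   ] q [-0.32  0.49 -0.04  2.1   0.04  0.55 -1.47] F [-2.3 -1.7  7. ] T [-0.52  0.5  -0.02] w 7.7
```

Run:
```python
from h import *
st()
s=cam('wrist');save(s,'w21',(120,130,440,350),2.4)
```

```text
t 19.8 [519.2 140.3 138.8] yaw x -1.0788 tilt [ 0.     0.002 -1.   ] q [-0.32  0.49 -0.04  2.1   0.04  0.55 -1.47] F [-2.3 -1.7  7. ] T [-0.52  0.5  -0.02] w 7.7
```

View pics/w21.png

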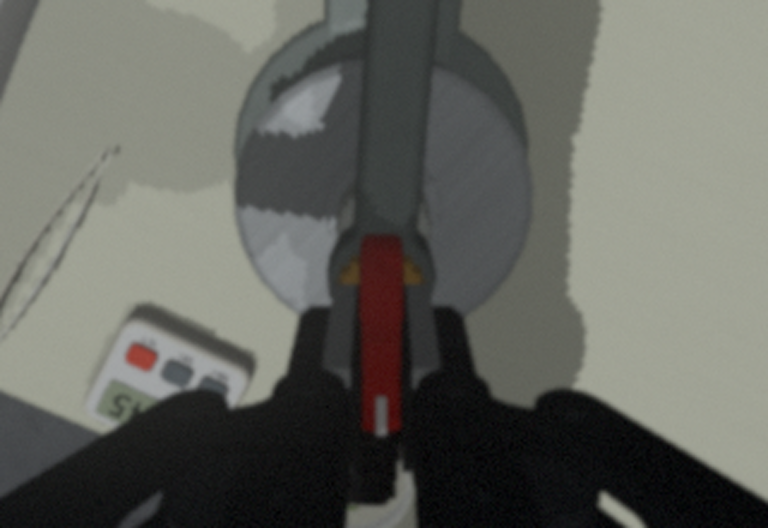

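Call:
step_arm(
  motion=[
    [[255,0,0,0,0.05],[255,0,0,0,0.05]],
  ],
)

```text
clock: 20.05
tool_pos: [519.3, 140.4, 138.8]
ee_rot: [0.001, 0.845, -0.535, -0.0]
ft_force: [-3.2, -1.7, 6.9]
width: 7.3
```

Run:
```python
from h import *
st()
```

```text
t 20.05 [519.3 140.4 138.8] yaw x -1.1287 tilt [ 0.     0.002 -1.   ] q [-0.33  0.49 -0.03  2.1   0.03  0.55 -1.51] F [-3.2 -1.7  6.9] T [-0.48  0.5   0.01] w 7.3
```

Call:
step_arm(
  motion=[
    [[255,0,0,0,0.05],[255,0,0,0,0.05]],
  ],
)

```text
clock: 20.25
tool_pos: [519.2, 140.4, 138.7]
ee_rot: [0.001, 0.833, -0.554, -0.0]
ft_force: [-3.2, -2.7, 7.6]
width: 7.7
```

Run:
```python
from h import *
st()
```

```text
t 20.25 [519.2 140.4 138.7] yaw x -1.1739 tilt [ 0.001  0.002 -1.   ] q [-0.34  0.49 -0.02  2.1   0.02  0.55 -1.54] F [-3.2 -2.7  7.6] T [-0.57  0.49  0.71] w 7.7
```

Call:
step_arm(
  motion=[
    [[255,0,0,0,0.05],[255,0,0,0,0.05]],
  ],
)

```text
clock: 20.45
tool_pos: [519.2, 140.5, 138.8]
ee_rot: [0.001, 0.82, -0.573, 0.0]
ft_force: [-2.6, -2.9, 8.5]
width: 7.6
```

Run:
```python
from h import *
st()
```

```text
t 20.45 [519.2 140.5 138.8] yaw x -1.2192 tilt [ 0.002  0.002 -1.   ] q [-0.35  0.49 -0.    2.1   0.01  0.55 -1.57] F [-2.6 -2.9  8.5] T [-0.69  0.55  1.45] w 7.6
```

Call:
step_arm(
  motion=[
    [[255,0,0,0,-0.05],[255,0,0,0,-0.05]],
  ],
)

```text
clock: 20.65
tool_pos: [519.2, 140.4, 138.8]
ee_rot: [0.001, 0.833, -0.553, -0.0]
ft_force: [-2.8, -2.1, 6.2]
width: 7.5
```

Run:
```python
from h import *
st()
```

```text
t 20.65 [519.2 140.4 138.8] yaw x -1.1724 tilt [ 0.001  0.002 -1.   ] q [-0.34  0.49 -0.02  2.1   0.02  0.55 -1.54] F [-2.8 -2.1  6.2] T [-0.5   0.47  0.73] w 7.5
```

Call:
step_arm(
  motion=[
    [[255,0,0,0,-0.04],[255,0,0,0,-0.04]],
  ],
)

```text
clock: 20.85
tool_pos: [519.2, 140.4, 138.7]
ee_rot: [0.001, 0.843, -0.539, -0.001]
ft_force: [-2.1, -2.7, 7.6]
width: 7.8
```

Run:
```python
from h import *
st()
s=cam('wrist');save(s,'w22',(120,130,440,350),2.4)
```

```text
t 20.85 [519.2 140.4 138.7] yaw x -1.1375 tilt [-0.     0.002 -1.   ] q [-0.33  0.49 -0.03  2.1   0.03  0.55 -1.51] F [-2.1 -2.7  7.6] T [-0.48  0.46  0.05] w 7.8
```

Call:
step_arm(
  motion=[
    [[255,0,0,-0.01,-0.04],[255,0,0,-0.01,-0.04]],
  ],
)

```text
clock: 21.1
tool_pos: [519.2, 140.3, 138.8]
ee_rot: [0.001, 0.853, -0.522, -0.001]
ft_force: [-2.1, -2.6, 5.9]
width: 7.8
```

Run:
```python
from h import *
st()
```

```text
t 21.1 [519.2 140.3 138.8] yaw x -1.0978 tilt [-0.     0.002 -1.   ] q [-0.32  0.49 -0.04  2.1   0.04  0.55 -1.48] F [-2.1 -2.6  5.9] T [-0.46  0.44  0.04] w 7.8
```

View pics/w22.png

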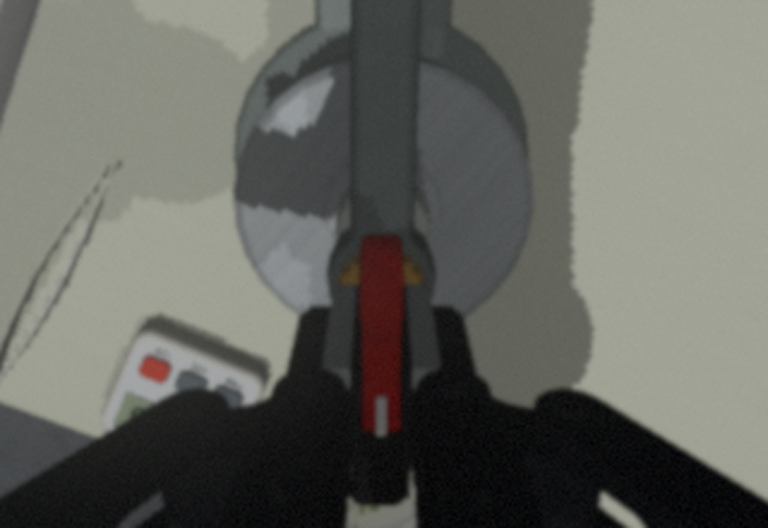

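Call:
step_arm(
  motion=[
    [[255,0.02,0,-0.02,-0.14],[255,0.04,-0.01,-0.04,-0.28],[255,0.06,-0.01,-0.06,-0.42],[255,0.07,-0.02,-0.08,-0.56],[255,0.09,-0.03,-0.1,-0.7]],
  ],
)

```text
clock: 21.6
tool_pos: [520.1, 139.5, 139.6]
ee_rot: [0.001, 0.981, -0.195, -0.001]
ft_force: [-1.2, -2.6, 2.8]
width: 7.8
```

Run:
```python
from h import *
st()
```

```text
t 21.6 [520.1 139.5 139.6] yaw x -0.3933 tilt [-0.001  0.002 -1.   ] q [-0.17  0.5  -0.24  2.09  0.21  0.57 -0.95] F [-1.2 -2.6  2.8] T [-0.43  0.22 -0.09] w 7.8
```

Remaining turn: 0.441+0.393 = 0.834.

Call:
step_arm(
  motion=[
    [[255,0.02,0,-0.02,-0.14],[255,0.04,-0.01,-0.04,-0.28],[255,0.06,-0.01,-0.06,-0.42],[255,0.07,-0.02,-0.08,-0.56],[255,0.09,-0.03,-0.1,-0.7]],
  ],
)

```text
clock: 22.1
tool_pos: [521.4, 139.5, 140.6]
ee_rot: [0.0, 0.988, 0.153, -0.0]
ft_force: [-2.3, -2.4, 2.9]
width: 7.3
```

Run:
```python
from h import *
st()
```

```text
t 22.1 [521.4 139.5 140.6] yaw x 0.3065 tilt [-0.001  0.001 -1.   ] q [-0.02  0.52 -0.43  2.08  0.38  0.61 -0.41] F [-2.3 -2.4  2.9] T [-0.43  0.23 -0.05] w 7.3
```

Call:
step_arm(
  motion=[
    [[255,0.02,0,-0.02,-0.1],[255,0.02,0,-0.02,-0.135],[255,0.02,0,-0.02,-0.135],[255,0.02,0,-0.02,-0.135]],
  ],
)

```text
clock: 22.5
tool_pos: [521.5, 139.6, 140.7]
ee_rot: [0.0, 0.977, 0.215, -0.001]
ft_force: [-1.0, -2.9, 4.2]
width: 7.4
```

Run:
```python
from h import *
st()
s=cam('wrist');save(s,'w23',None,1.4)
s=cam('scene');save(s,'s3',(130,120,430,400),2.1)
s=cam('top');save(s,'t4')
st()
```

```text
t 22.5 [521.5 139.6 140.7] yaw x 0.4337 tilt [-0.001  0.001 -1.   ] q [ 0.    0.53 -0.47  2.08  0.4   0.62 -0.31] F [-1.  -2.9  4.2] T [-0.65  0.31 -0.01] w 7.4
t 22.65 [521.6 139.6 140.7] yaw x 0.4337 tilt [-0.001  0.001 -1.   ] q [ 0.    0.53 -0.47  2.08  0.4   0.62 -0.31] F [-1.7 -3.5  4.9] T [-0.69  0.36  0.06] w 7.4
```

View pics/w23.png

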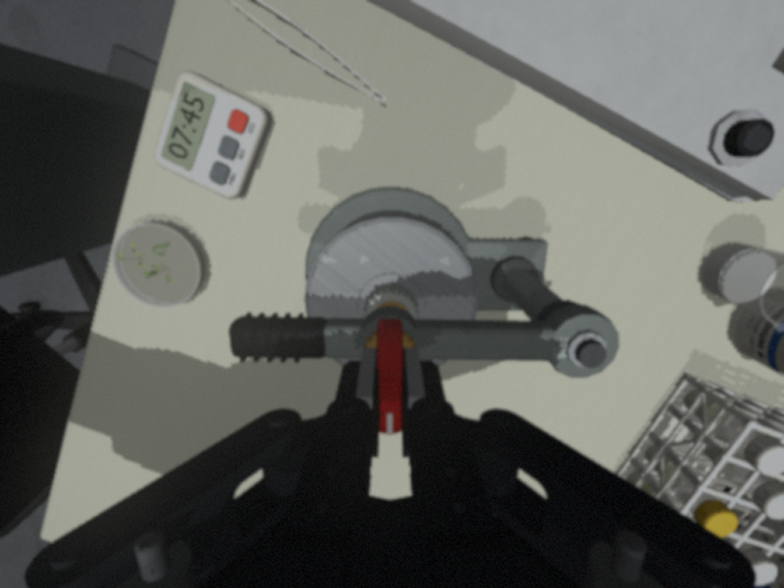

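View pics/s3.png

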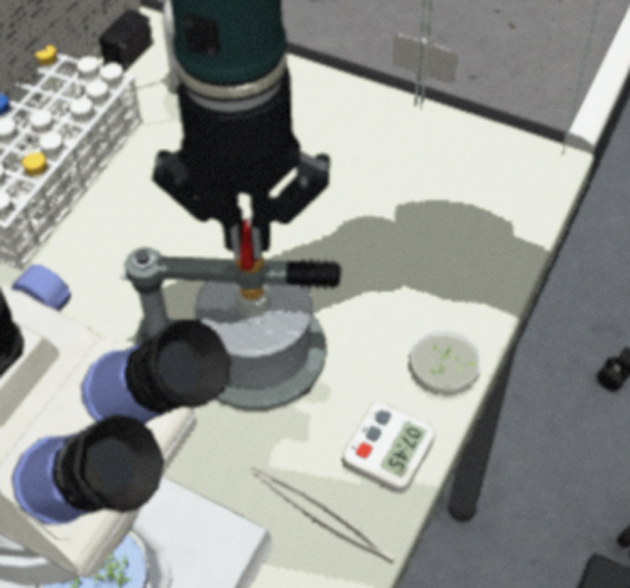

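Run:
```python
from h import *
st()
print(sign_off())
```

```text
t 22.65 [521.6 139.6 140.7] yaw x 0.4337 tilt [-0.001  0.001 -1.   ] q [ 0.    0.53 -0.47  2.08  0.4   0.62 -0.31] F [-1.7 -3.5  4.9] T [-0.69  0.36  0.06] w 7.4
the job is handed in; nothing more can be done
None
```

The job was handed in at 22.65 s (limit 72 s), with the gripper still holding the thumbscrew a quarter turn off its seat. The sign-off gave no verdict.

- **Lid:** It went on with no contact until it was home. Measured afterwards, its plate lies level with its top at 70.3 mm, against 70.5 mm expected.
- **Clamp arm:** I swung it over by its nose until it stopped moving with about 8 N pushing on it. I did not measure its angle separately after that. The last wrist picture shows it over the lid at roughly the stop angle, and the sideways force left on the screw (about 2.5 N) pushes it towards the stop.
- **Seating:** I turned the screw clockwise about 2.75 rad in one grip. The torque then rose steadily to about 1.45 N m past a tool angle of -1.13 rad. It fell back to nearly zero at about the same angle when I unwound, so the wings did not slip in the pads.
- **Back-off:** I turned it back to a tool angle of +0.434 rad. That is 1.564 rad from the seat, about 0.4° short of a quarter turn.
- **Finish:** The grip is holding still, with a 4.9 N force along the tool's axis, about 4 N sideways and almost no torque about the screw's axis. I never touched the timer, forceps, bottle or dish.

One check disagreed slightly: the finger opening reads 1–2 mm under the nominal sizes, 7.4 mm on the 9 mm wings and 26 mm on the 28 mm boss. It was consistent for both, so I took it as an offset in the reading.

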